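Stop the parts feeder, set its feed dial to the start mark and re-arm it

ROBOT

A 7-joint arm with a two-finger parallel gripper is mounted at the origin on the work surface. World frame = base frame: x ahead of the robot, y to its left, z up, the work surface at z = 0. Lengths are in m, angles in rad, forces in N, time in s.
With the tool pointing down it reaches from about 0.425 to 0.825 m from the base axis. Payload 3.6 kg.
Tool frame: the origin (TCP) lies between the finger pads; the fingertips stand 22 mm ahead of it and the grasp point (between the pads) lies 3 mm ahead of it; z points along the fingers, y is the line along which they close (so a half turn about z gives the same grasp; the last joint's range is limited). The gripper opens to 85 mm and grips with 20 to 120 N. Pads are 22 mm wide; open, the fingers measure 114 mm over their backs; the gripper's body (76 mm by 85 mm) begins 54 mm behind the grasp point. The pads swing forward as they close: fully open they stand 13 mm farther back than shut.
Start: joints at [1.081, 0.615, -0.013, 1.423, 0.008, 1.103, -0.04], TCP at [0.29, -0.582, 0.232] pointing down, gripper open.
Joint ranges: [-3.12, 3.12], [-0.3, 2.06], [-1.34, 1.32], [0.26, 2.42], [-1.36, 4.5], [0.01, 1.98], [-2.84, 2.84]. Speed limits (rad/s): [2.79, 2.79, 3.14, 3.14, 3.14, 3.14, 3.14].

INTERFACE

Orientations are given as a rotation vector (axis times angle).
In Python, from workcell import robot gives the robot as it stands.
- The arm moves only by the tool arm_command, never from a script. Its argument "increments" is text: rows parted by semicolons, each of 7 numbers parted by spaces: the shift along the tool's x, y, z in mm, then the turn, a rotation vector about the tool's x, y, z in degrees, then the opening, from -1 (shut) to 1 (fully open). In form: x y z wx wy wz claw; .... A call has 1 to 5 rows; each row is the pose to reach, as a shift and turn from the pose commanded when the call began, along the tool's axes at that moment; what a row does not reach only later rows make up. A row lasts 1/12 s, in which the tool goes at most 41.7 mm and 7.16 degrees, less where a joint would pass 70% of its speed; a pose out of reach is approached as far as the arm can. A call with a gripper value outside its range is refused whole. The fingers move at their own pace and stop on an object; "force" is the grip in N (left out, the last holds). Time passes only in rows, so rows that repeat a pose let the fingers close. It gives the time, the measured TCP pose, the force, the opening and the grip force at its end, in the units of the state.
- robot.state(): the state, without advancing time (a new reading comes with each control period).
- robot.snapshot(name): name is "side" or "top" or "wrist"; returns a dict with "img" (420x560x3 uint8, red, green, blue), "fov_y" (degrees; the focal length in pixels is half the picture's height over the tangent of half this angle, whatever the lens; pixels are square), "cx", "cy" (the principal point, pixels), "R" (3x3) and "t" (3): a world point X has camera coordinates R X + t; the wrist camera has in their place "mount" (4x4, takes a point from camera to tool coordinates, whose origin is the TCP and whose axes are the flange's). Camera axes: x right, y down, z forward; pixel columns grow to the right and rows downward; lengths in m; the calibration is good to about 2 mm. A picture is of the moment at which its call begins: read the wrist's pose just before it. There is no depth.
- robot.close_job(): hands the job in; it is judged then, once.
The state is a dict: "time_s": time; "qpos": joint angles; "joint_vel": joint speeds; "effort": joint torques, N m; "tcp_pos": TCP position; "tool_rot": TCP orientation; "force": force on the tool from outside, world axes, zero at the start; "wrist_torque": the same for the moment, N m; "width": finger opening in m; "finger_force": force on a finger pad.
Only numpy, scipy, OpenCV 4.12 (cv2) and the standard library are available. Lean on these libraries where they do the work, as an engineer would, in place of code of your own. Each camera call takes 0.05 s, during which the arm holds its last target. There are 200 camera calls.

TASK

Bring the parts feeder back to its start setting: press the mushroom stop button down until it latches, and while it stays latched turn the pointer dial on the other control box so that its pointer stands at the scale's one long mark. Then twist the mushroom clockwise to free it, and let it spring all the way out again. Leave the other things on the bench where they are.

Things in the scene. Friction and masses are not known exactly. Their poses are not given: they have to be found in the camera images.
- stop_box: Stop station: grey metal box fixed to the bench, 129 deep (x) x 120 wide (y), front height 40, back height 115 mm, its panel sloping 35 degrees and facing the robot. It carries the round black mushroom button and nothing else. Origin: centre of the underside; x points away from the panel's low front edge, z up.
- stop_seat (a point): Point on the face of the stop station's sloped panel (130 x 120 mm) under the centre of the mushroom button; fixed. z: out of the panel, along the button's axis (35 degrees from vertical); x: up the slope; y: level. A ring nut of 34 mm diameter, 3.5 mm high, surrounds it.
- stop_top (a point): Centre of the top of the mushroom head; moves and turns with it; z along its axis, outwards. The round black head, 40 mm in diameter and 20 mm thick with a 20 mm steel stem, spans 14 to 34 mm from the panel's face when out and 7 to 27 mm when latched down.
- stop (a joint): How far the mushroom is pressed in (m): 0 = out, 0.010 = hard down. The spring takes 2 to 6 N. Pressed down past 0.009 and let go, it latches at about 0.007; turning the head clockwise to about 0.5 rad or more frees the latch, and its spring pushes it out to 0 once nothing holds it.
- stop_turn (a joint): Angle of the mushroom head (rad), growing clockwise as seen looking at the panel; stops at 0 and 1.05; it stays where it is left. It can latch only below about 0.3, where it starts.
- dial_box: Feed-rate box: the same size and shape of grey box, also fixed; its sloped panel carries the pointer dial. Origin and axes as for the stop station.
- dial_seat (a point): Point on the face of the feed-rate box's sloped panel on the dial's axis; fixed. z: out of the panel (35 degrees from vertical); x: up the slope, towards the scale's one long mark (dark, 17 x 3.5 mm, 33 to 50 mm from the axis; short marks stand every 0.4 rad to both sides); y: level.
- dial_pointer (a point): Tip of the dial's pointer, 26 mm from the axis, 21 mm out from the panel; turns with the dial. The black dial has a round skirt of 48 mm diameter up to 10 mm from the panel's face, and on it a finger bar 12 mm wide and 36 mm long, 10 to 32 mm from the face, ending in a point with a white line.
- dial (a joint): Angle of the dial's pointer from the long mark (rad): 0 = at the mark, positive = clockwise of it as seen looking at the panel; friction 0.03 N m holds it where it is left.
- coupling0: Loose steel pipe coupling standing on end between the boxes, 30 mm diameter, 34 mm high. Origin: centre of its foot.
- coupling1: Loose steel pipe coupling standing on end between the boxes, 30 mm diameter, 34 mm high. Origin: centre of its foot.
- coupling2: Loose steel pipe coupling standing on end between the boxes, 30 mm diameter, 34 mm high. Origin: centre of its foot.
- phone: Phone lying flat, 150 x 74 x 9 mm. Origin: centre of its underside, x along its length.
- marker: Blue pen lying flat, 125 x 11 x 11 mm. Origin: centre of its underside, x along its length.
- bottle: White bottle standing, 68 mm diameter, 190 mm high. Origin: centre of its foot.
- bin: Clear plastic bin full of couplings, 150 x 200 x 85 mm. Origin: centre of its underside.
- tray: Shallow metal tray of couplings, 160 x 120 x 40 mm. Origin: centre of its underside.
Not all that is in view belongs to the job. What is shaped like the stop_box but turquoise is not meant. Leave any red look-alike of the dial_box alone.

How it is judged:
On the way, in this order (a step that is already met when the one before it is completed fails the run):
1. the mushroom is latched down by itself, nothing touching the stop station (value of joint stop above 0.005 m and contact force between each of the arm, the fingers and stop_box below 0.1 N), for 0.2 s.
2. with the mushroom still latched, the dial's pointer is within 0.2 rad of the long mark and let go (value of joint dial between -0.2 and 0.2 rad and value of joint stop above 0.005 m and contact force between each of the arm, the fingers and dial_box below 0.1 N), for 0.2 s.
3. the mushroom has been twisted clockwise and is fully out (value of joint stop_turn above 0.35 rad and value of joint stop below 0.002 m), for 0.2 s.
At the end, for the whole second after the job is handed in: The mushroom is out to within 2 mm, the dial's pointer is within 0.2 rad (11 degrees) of the long mark, and the couplings, phone, pen, bottle, bin and tray are within 40 mm of where they were (value of joint stop below 0.002 m and value of joint dial between -0.2 and 0.2 rad and distance of each of coupling0, coupling1, coupling2, phone, marker, bottle, bin, tray from where it was at the start of the episode below 0.04 m); the robot touches nothing.
It fails at once if a coupling, the phone, pen, bottle, bin or tray is shifted more than 40 mm or a standing thing is knocked over (distance of any of coupling0, coupling1, coupling2, phone, marker, bottle, bin, tray from where it was at the start of the episode above 0.04 m or angle between any of coupling0, coupling1, coupling2, bottle's own z axis and vertical above 0.6 rad).
It also fails if it takes over 48 s, if anything falls off the work surface, if the arm or the gripper's body presses on something with over 40 N, if the wrist force passes 120 N, or if a joint passes its speed limit or range.

## Working session

There is one attempt and no reset: what is moved stays moved. The work goes in short steps, Python scripts to look and compute and a tool call to move; the robot and the scene stay as the last step left them, time stands still between calls to the robot, and variables do not carry over. Pictures are saved under pics/ and viewed, at most 10 in all, crops included, and the job is handed in when it is done.

Besides the shell and the picture viewer there is one more tool, called after "Call:" as a command line: name --argument value ..., lists and objects as JSON in quotes. arm_command: Moves the arm, as the interface text tells. Its arguments: {"type":"object","properties":{"increments":{"type":"string"},"force":{"type":"number"}},"required":["increments"]}

```bash
mkdir -p pics
cat > h.py <<'E'
import numpy as np, cv2, json
from scipy.spatial.transform import Rotation as Rn
from workcell import robot
def snap(n,f):
    s=robot.state(); d=robot.snapshot(n); cv2.imwrite('pics/'+f+'.png',d['img'][:,:,::-1])
    f_=210/np.tan(np.radians(d['fov_y']/2)) 
    if 'R' in d: R=np.array(d['R']);t=np.array(d['t'])
    else:
        M=np.array(d['mount']);Tw=np.eye(4);Tw[:3,:3]=Rn.from_rotvec(s['tool_rot']).as_matrix();Tw[:3,3]=s['tcp_pos']
        C=np.linalg.inv(Tw@M);R=C[:3,:3];t=C[:3,3]
    json.dump(dict(R=R.tolist(),t=t.tolist(),f=f_,cx=d['cx'],cy=d['cy']),open('pics/'+f+'.json','w'))
    return d
def cam(f):
    c=json.load(open('pics/'+f+'.json'));return np.array(c['R']),np.array(c['t']),c['f'],c['cx'],c['cy']
def ray(f,u,v):
    R,t,fl,cx,cy=cam(f);o=-R.T@t;d=R.T@np.array([(u-cx)/fl,(v-cy)/fl,1]);return o,d/np.linalg.norm(d)
def proj(f,X):
    R,t,fl,cx,cy=cam(f);p=R@np.array(X)+t;return p[0]/p[2]*fl+cx,p[1]/p[2]*fl+cy
def tri(obs):
    A=np.zeros((3,3));b=np.zeros(3)
    for f,u,v in obs:
        o,d=ray(f,u,v);P=np.eye(3)-np.outer(d,d);A+=P;b+=P@o
    X=np.linalg.solve(A,b);return X,[tuple(np.round(np.array(proj(f,X))-[u,v],1)) for f,u,v in obs]
def onz(f,u,v,z):
    o,d=ray(f,u,v);return o+d*(z-o[2])/d[2]
E
python3 - <<'E'
from h import *
for n in('side','top','wrist'):
    d=snap(n,n+'0'); 
    print(n,cam(n+'0'))
a=[cv2.imread(f'pics/{n}0.png') for n in('top','side')]
cv2.imwrite('pics/top0b.png',cv2.resize(a[0],(800,600),interpolation=cv2.INTER_CUBIC))
cv2.imwrite('pics/side0b.png',cv2.resize(a[1],(800,600),interpolation=cv2.INTER_CUBIC))
print(robot.state())
E
```

```text
side (array([[-0.7555171 , -0.65512232,  0.0029424 ],
       [-0.429024  ,  0.49136588, -0.75795645],
       [ 0.49510839, -0.57391142, -0.65229852]]), array([0.37448882, 0.28416621, 0.99864099]), 438.35500681720845, 280.32488887753794, 213.24113065561914)
top (array([[ 0.02066751, -0.9996088 ,  0.01884401],
       [-0.98233024, -0.02380975, -0.18563512],
       [ 0.18601117, -0.01467442, -0.98243804]]), array([-0.032815  ,  0.50233675,  1.06755884]), 464.0719365590014, 277.5551687183559, 206.31769856464945)
wrist (array([[ 0.44677842, -0.89464061, -0.00268815],
       [-0.8575408 , -0.42910347,  0.28371462],
       [-0.25497612, -0.12445237, -0.95890499]]), array([-0.64959326, -0.0366394 ,  0.37864435]), 319.4313670513374, 285.3098806683176, 213.10731361866678)
{'time_s': 0.15, 'qpos': array([ 1.08150869,  0.61576087, -0.01265499,  1.42453993,  0.00806052,
        1.10341034, -0.04037945]), 'joint_vel': array([ 6.47833250e-04, -1.24019455e-03,  1.09564930e-03, -2.75203790e-03,
       -8.25943516e-05, -4.45849724e-05, -2.13557867e-03]), 'effort': array([ 1.01428341e-03, -4.69659483e+01,  2.59428816e-01, -1.71251786e+01,
        9.93862952e-03,  7.09045358e-03, -3.32259425e-06]), 'tcp_pos': array([ 0.28996562, -0.58107638,  0.23105971]), 'tool_rot': array([-3.05585679e+00, -7.20161230e-01,  6.88806486e-04]), 'force': array([-0.46962654,  0.2385691 ,  0.06545329]), 'wrist_torque': array([-0.0562148 ,  0.0702443 , -0.01487106]), 'finger_force': 0.0, 'width': 0.08554273663758852}
```

View pics/top0b.png

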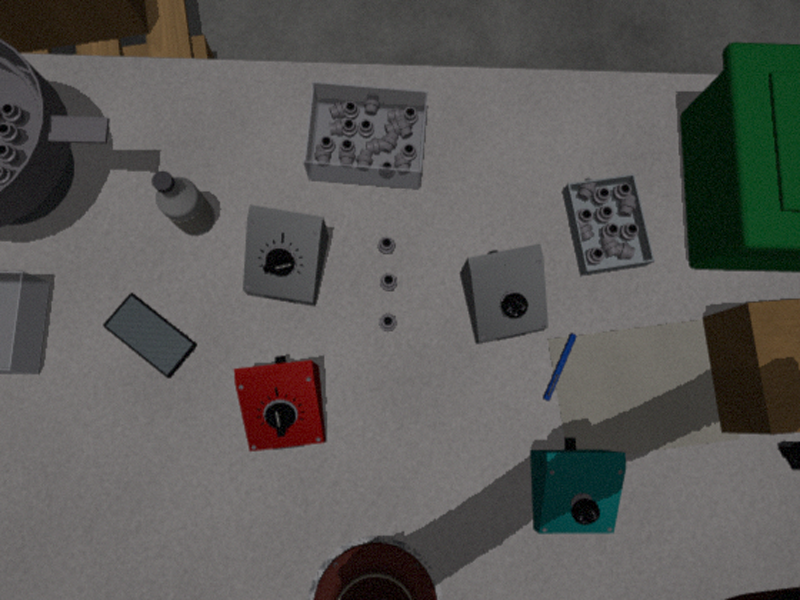

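View pics/side0b.png

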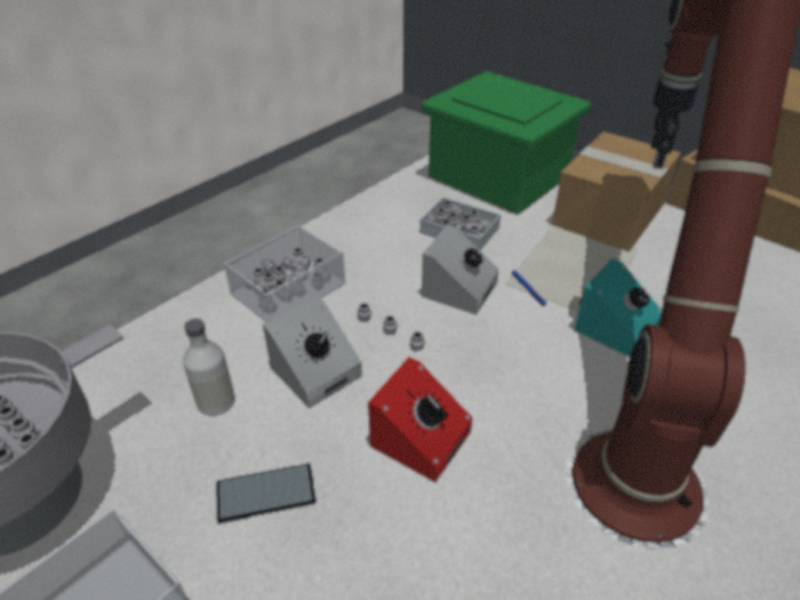

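The top view shows the grey dial box (dial at about 281,262 of 800x600) and the grey stop box (mushroom at 515,305). Red and turquoise decoys stand nearer the robot. The side view shows the dial at (317,345) and the mushroom at (473,258). I'll enlarge these four spots next.

Run:
```python
from h import *
t=cv2.imread('pics/top0.png');s=cv2.imread('pics/side0.png')
def c(i,x,y,w=80,h=60): return cv2.resize(i[y:y+h,x:x+w],(400,300),interpolation=cv2.INTER_CUBIC)
m=np.vstack([np.hstack([c(t,160,140),c(t,315,170)]),np.hstack([c(s,182,210),c(s,285,155)])])
m=np.clip(m*1.8,0,255).astype('uint8')
cv2.imwrite('pics/m0.png',m)
```

```text
(no output)
```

View pics/m0.png

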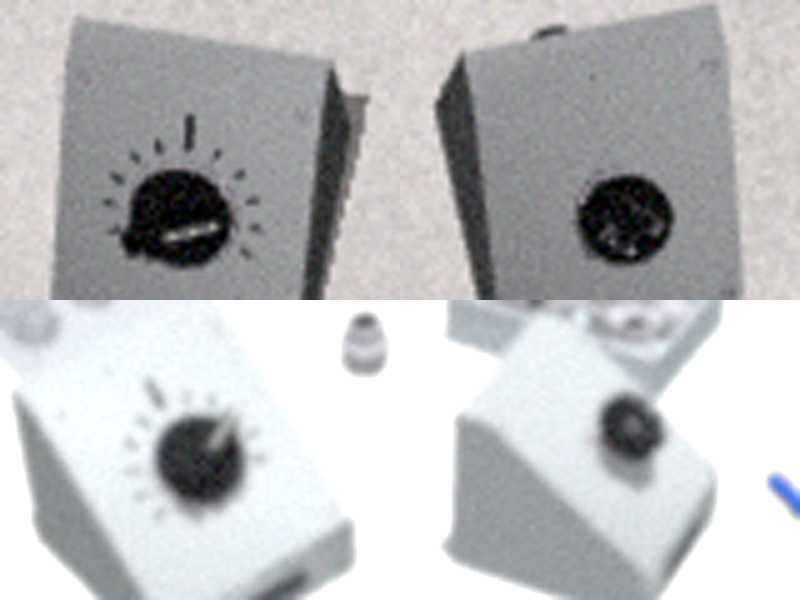

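Run:
```python
from h import *
T=lambda x,y,o:(o[0]+(x+.5)/5-.5,o[1]+(y+.5)/5-.5)
td,ts,sd,ss=(160,140),(315,170),(182,210),(285,155)
def P(n,a,o): return (n,)+T(*a,o)
for nm,a,b in (('dial',P('top0',(75,15),td),P('top0',(332,62),td)),('stop',P('top0',(65,52),ts),P('top0',(317,5),ts))):
    A=onz(*a,.115);B=onz(*b,.115);d=A-B;print(nm,A,B,np.linalg.norm(d),'yaw',np.degrees(np.arctan2(-d[0],d[1])))
print('stop top',tri([P('top0',(226,219),ts),P('side0',(231,126),ss)]))
print('mark out',tri([P('top0',(191,116),td),P('side0',(149,81),sd)]))
print('mark in',tri([P('top0',(189,150),td),P('side0',(162,105),sd)]))
print('skirt',tri([P('top0',(180,217),td),P('side0',(200,159),sd)]))
for n,z in((( 'coup',(387,245)),.034),(('c',(389,282)),.034),(('c',(388,322)),.034),(('bottle',(172,190)),.19),(('pen',(573,336)),.011),(('tray',(570,190)),.04)):
    print(n,onz('top0',n[1][0]*.7,n[1][1]*.7,z))
```

```text
dial [0.63376317 0.21974928 0.115     ] [0.61438053 0.10066799 0.115     ] 0.12064841654380848 yaw -9.244854114209867
stop [ 0.55404769 -0.13351473  0.115     ] [ 0.57920763 -0.24949773  0.115     ] 0.1186805818940133 yaw 12.239411070597447
stop top (array([ 0.48136257, -0.21008715,  0.09661226]), [(np.float64(0.1), np.float64(0.1)), (np.float64(-0.1), np.float64(-0.0))])
mark out (array([0.58867136, 0.16483302, 0.10633823]), [(np.float64(0.2), np.float64(0.3)), (np.float64(-0.3), np.float64(-0.1))])
mark in (array([0.57571312, 0.16700509, 0.09844441]), [(np.float64(-0.1), np.float64(-0.2)), (np.float64(0.2), np.float64(0.0))])
skirt (array([0.54650488, 0.17140483, 0.08230173]), [(np.float64(0.2), np.float64(0.3)), (np.float64(-0.3), np.float64(-0.1))])
('coup', (387, 245)) [ 0.59243811 -0.00351972  0.034     ]
('c', (389, 282)) [ 0.52730357 -0.00845661  0.034     ]
('c', (388, 322)) [ 0.4582875  -0.00833968  0.034     ]
('bottle', (172, 190)) [0.62739685 0.32009733 0.19      ]
('pen', (573, 336)) [ 0.44475    -0.32817779  0.011     ]
('tray', (570, 190)) [ 0.69865636 -0.3220836   0.04      ]
```

Run:
```python
from h import *
from scipy.optimize import least_squares
# box corners: back(+y), back(-y), front(+y), front(-y) in top view px of 560 img; back ones from crops
T=lambda x,y,o:(o[0]+(x+.5)/5-.5,o[1]+(y+.5)/5-.5)
td,ts,sd,ss=(160,140),(315,170),(182,210),(285,155)
D=[T(75,15,td),T(332,62,td),(244*.7,293*.7),(315*.7,305*.7)]
S=[T(65,52,ts),T(317,5,ts),(480*.7,342*.7),(547*.7,330*.7)]
for nm,C in(('dial',D),('stop',S)):
    for c,z in zip(C,(.115,.115,.04,.04)): print(nm,onz('top0',*c,z))
    f=np.mean([onz('top0',*c,.04) for c in C[2:]],0);b=np.mean([onz('top0',*c,.115) for c in C[:2]],0)
    print('len',np.linalg.norm((b-f)[:2]))
t=cv2.imread('pics/top0.png');s=cv2.imread('pics/side0.png')
def draw(img,n,pts,o,sc):
    for (a,b) in pts:
        p=[tuple(int(round(v)) for v in ((np.array(proj(n,q))-o)*sc)) for q in(a,b)];cv2.line(img,p[0],p[1],(0,0,255),1)
def box(x,y,yaw):
    c,s_=np.cos(yaw),np.sin(yaw);W=lambda a,b,z:(x+c*a-s_*b,y+s_*a+c*b,z)
    pr=[(-.0645,0),(-.0645,.04),(.042,.115),(.0645,.115),(.0645,0)];L=[]
    for i in range(5):
        for b in(.06,-.06): L.append((W(pr[i][0],b,pr[i][1]),W(pr[(i+1)%5][0],b,pr[(i+1)%5][1])))
        L.append((W(pr[i][0],.06,pr[i][1]),W(pr[i][0],-.06,pr[i][1])))
    return L
out=[]
for i,n,ors in((t,'top0',[(160,135),(315,165)]),(s,'side0',[(175,200),(285,150)])):
    row=[]
    for k,o in enumerate(ors):
        C=(D,S)[k];A=onz('top0',*C[0],.115);B=onz('top0',*C[1],.115);d=A-B;yaw=np.arctan2(-d[0],d[1]);m=(A+B)/2
        x,y=m[0]-.0645*np.cos(yaw),m[1]-.0645*np.sin(yaw); print(x,y)
        im=cv2.resize(i[o[1]:o[1]+90,o[0]:o[0]+100],(400,300+60)[::1],interpolation=cv2.INTER_CUBIC);im=np.clip(im*1.3,0,255).astype('uint8')
        draw(im,n,box(x,y,yaw),np.array(o)-.37,4);row.append(im[:300])
    out.append(np.hstack(row))
cv2.imwrite('pics/m1.png',np.vstack(out))
```

```text
dial [0.63376317 0.21974928 0.115     ]
dial [0.61438053 0.10066799 0.115     ]
dial [0.50109011 0.23557501 0.04      ]
dial [0.48342992 0.11524207 0.04      ]
len 0.13268533645969077
stop [ 0.55404769 -0.13351473  0.115     ]
stop [ 0.57920763 -0.24949773  0.115     ]
stop [ 0.4272063  -0.16310332  0.04      ]
stop [ 0.4500828  -0.27620833  0.04      ]
len 0.13104227098206997
0.5604096549875386 0.17057080933583382
0.5035937266054286 -0.20518004038544124
0.5604096549875386 0.17057080933583382
0.5035937266054286 -0.20518004038544124
```

View pics/m1.png

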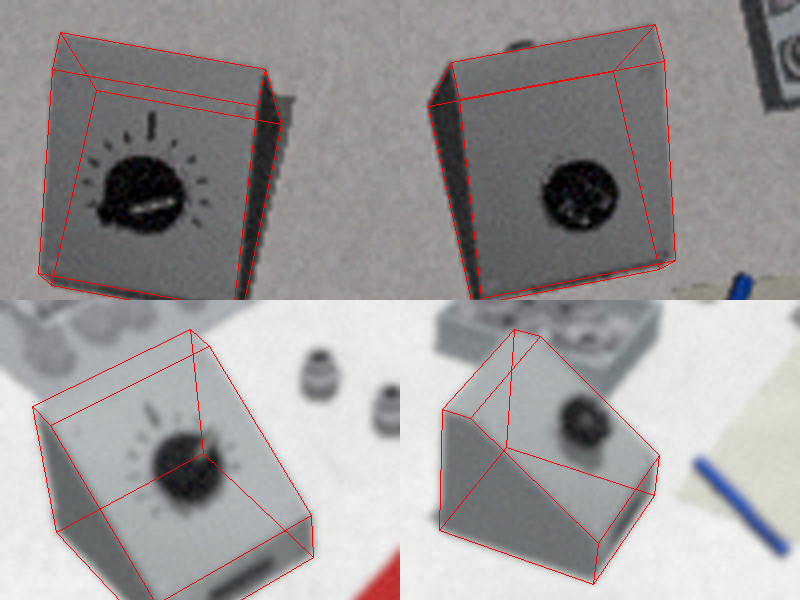

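The overlay fits both boxes in both views, flat tops included. Next I'll intersect the pixel rays with the known panel planes.

```bash
cat >> h.py <<'E'
BOX={'dial':(0.5604,0.1706,-0.1614),'stop':(0.5036,-0.2052,0.2136)}
def frame(k):
    x,y,a=BOX[k];c,s=np.cos(a),np.sin(a);b=np.radians(35)
    u=np.array([np.cos(b)*c,np.cos(b)*s,np.sin(b)]);n=np.array([-np.sin(b)*c,-np.sin(b)*s,np.cos(b)]);l=np.array([-s,c,0])
    return np.array([x-.0645*c,y-.0645*s,.04]),u,l,n   # origin front edge mid
def onp(k,f,px,h):
    p0,u,l,n=frame(k);o,d=ray(f,*px);X=o+d*((p0+h*n-o)@n)/(d@n);return X,(np.round(1e3*(X-p0)@u,1),np.round(1e3*(X-p0)@l,1))
E
python3 - <<'E'
from h import *
T=lambda x,y,o:(o[0]+(x+.5)/5-.5,o[1]+(y+.5)/5-.5)
td,ts,sd,ss=(160,140),(315,170),(182,210),(285,155)
for f,p,q in(('top0',T(226,219,ts),0),('side0',T(231,126,ss),0)):
    for h in(.024,.034): print('stop',f,h,onp('stop',f,p,h))
for f,a,b,c in(('top0',T(191,116,td),T(189,150,td),T(180,217,td)),('side0',T(149,81,sd),T(162,105,sd),T(200,159,sd))):
    print('mark',f,onp('dial',f,a,0)[1],onp('dial',f,b,0)[1],'dial',onp('dial',f,c,.01)[1])
for f,a,b in(('top0',T(165,240,td),T(225,226,td)),('side0',T(213,145,sd),T(235,108,sd))):
    print('line',f,onp('dial',f,a,.032)[1],onp('dial',f,b,.032)[1])
print(frame('stop'),frame('dial'))
E
```

```text
stop top0 0.024 (array([ 0.4813061 , -0.20954034,  0.09856214]), (np.float64(67.8), np.float64(0.5)))
stop top0 0.034 (array([ 0.47931859, -0.2073536 ,  0.10973442]), (np.float64(73.0), np.float64(3.0)))
stop side0 0.024 (array([ 0.4801292 , -0.20878169,  0.0978694 ]), (np.float64(66.6), np.float64(1.5)))
stop side0 0.034 (array([ 0.47335002, -0.19821976,  0.1070059 ]), (np.float64(68.3), np.float64(13.2)))
mark top0 (np.float64(114.9), np.float64(-0.4)) (np.float64(98.1), np.float64(-1.0)) dial (np.float64(68.3), np.float64(-1.9))
mark side0 (np.float64(114.0), np.float64(-2.1)) (np.float64(99.8), np.float64(-1.5)) dial (np.float64(64.6), np.float64(-0.4))
line top0 (np.float64(65.1), np.float64(-0.7)) (np.float64(77.4), np.float64(-27.6))
line side0 (np.float64(65.0), np.float64(-1.7)) (np.float64(76.3), np.float64(-22.0))
(array([ 0.44056582, -0.21887267,  0.04      ]), array([0.8005361 , 0.1736434 , 0.57357644]), array([-0.21197945,  0.97727412,  0.        ]), array([-0.56054141, -0.12158642,  0.81915204])) (array([0.49673829, 0.18096516, 0.04      ]), array([ 0.80850575, -0.13163787,  0.57357644]), array([0.16070017, 0.98700327, 0.        ]), array([-0.56612182,  0.09217383,  0.81915204]))
```

Both axes sit at panel centre (65 mm up the slope), and the dial is about 64° clockwise of the mark. Next is a move helper, then I'll set off.

```bash
cat >> h.py <<'E'
def goal(k,a,h,du=0,dl=0):
    # tool y at angle a (deg, clockwise from up-slope), shut fingertips h mm off panel
    p0,u,l,n=frame(k);a=np.radians(a);y=np.cos(a)*u-np.sin(a)*l;z=-n;x=np.cross(y,z)
    G=np.stack([x,y,z],1);p=p0+(.065+du/1e3)*u+dl/1e3*l+(h/1e3+.022)*n
    s=robot.state();R=Rn.from_rotvec(s['tool_rot']).as_matrix()
    print(k,a,h,'shift',np.round(R.T@(p-s['tcp_pos'])*1e3,1),'rot',np.round(np.degrees(Rn.from_matrix(R.T@G).as_rotvec()),1),'force',np.round(s['force'],1),'w',round(s['width'],4),'q',np.round(s['qpos'],2),'t',s['time_s'])
E
python3 -c "
from h import *
goal('stop',-20,110);goal('stop',0,110);goal('stop',20,110)"
```

```text
stop -0.3490658503988659 110 shift [ 274.7 -262.3   46.2] rot [-34.8  18.3 -92.5] force [-0.5  0.2  0.1] w 0.0855 q [ 1.08  0.62 -0.01  1.42  0.01  1.1  -0.04] t 0.15
stop 0.0 110 shift [ 274.7 -262.3   46.2] rot [-29.8  23.  -73.2] force [-0.5  0.2  0.1] w 0.0855 q [ 1.08  0.62 -0.01  1.42  0.01  1.1  -0.04] t 0.15
stop 0.3490658503988659 110 shift [ 274.7 -262.3   46.2] rot [-24.5  26.9 -54. ] force [-0.5  0.2  0.1] w 0.0855 q [ 1.08  0.62 -0.01  1.42  0.01  1.1  -0.04] t 0.15
```

Call:
arm_command --increments "27 -26 -5 -2.5 2.7 -5.4 -1; 54 -52 -5 -5 5.4 -10.8 -1; 81 -78 0 -7.5 8 -16.2 -1; 108 -104 5 -10 10.7 -21.6 -1; 135 -130 10 -12.3 13.4 -27 -1"

```text
time_s: 0.57
tcp_pos: [0.3532, -0.4026, 0.2221]
tool_rot: [2.635, 1.344, 0.411]
force: [0.4, -0.1, 0.1]
width: 0.0259
finger_force: 0.0
```

```bash
python3 -c "
from h import *
goal('stop',20,90)"
```

```text
stop 0.3490658503988659 90 shift [180.8 -61.2  71.9] rot [-12.1  13.5 -26.6] force [ 0.4 -0.1  0.1] w 0.0259 q [ 1.2   0.4  -0.34  1.94 -0.18  0.62  0.41] t 0.5667
```

Call:
arm_command --increments "36 -12 10 -2.4 2.7 -5.3 -1; 72 -24 22 -4.8 5.4 -10.6 -1; 108 -37 36 -7.3 8.1 -16 -1; 145 -49 54 -9.7 10.8 -21.3 -1; 180 -61 72 -12.1 13.5 -26.6 -1"

```text
time_s: 0.98
tcp_pos: [0.4296, -0.2242, 0.1699]
tool_rot: [2.068, 1.803, 0.756]
force: [0.5, -0.4, -1.2]
width: 0.0002
finger_force: 0.0
```

```bash
python3 -c "
from h import *
goal('stop',20,50)"
```

```text
stop 0.3490658503988659 50 shift [ 2.9 -0.9 41.2] rot [ 0.1  0.2 -0. ] force [ 0.5 -0.4 -1.2] w 0.0002 q [ 1.37  0.55 -0.91  2.31 -0.4   0.04  0.89] t 0.9833
```

Call:
arm_command --increments "1 0 10 0 0 0 -1; 2 0 21 0 0 0 -1; 3 -1 31 0 0 0 -1; 3 -1 41 0 0 0 -1; 3 -1 41 0 0 0 -1"

```text
time_s: 1.4
tcp_pos: [0.451, -0.2231, 0.147]
tool_rot: [2.081, 1.816, 0.756]
force: [-0.4, 0.2, 0.9]
width: -0.0002
finger_force: 0.0
```

```bash
python3 -c "
from h import *
goal('stop',20,36); snap('wrist','w1');a=cv2.imread('pics/w1.png')
p0,u,l,n=frame('stop');c=p0+.065*u
for h in(.014,.034): print(proj('w1',c+h*n))
cv2.imwrite('pics/w1b.png',cv2.resize(np.clip(a*1.6,0,255).astype('uint8'),(800,600)))"
```

```text
stop 0.3490658503988659 36 shift [ 4.4 -5.6 24.4] rot [-0.7 -0.3 -0.2] force [-0.4  0.2  0.9] w -0.0002 q [ 1.26  0.6  -0.83  2.28 -1.04  0.01  1.53] t 1.4
(np.float64(277.7667329086693), np.float64(220.62807945185452))
(np.float64(276.63921445995925), np.float64(230.21530205365525))
```

View pics/w1b.png

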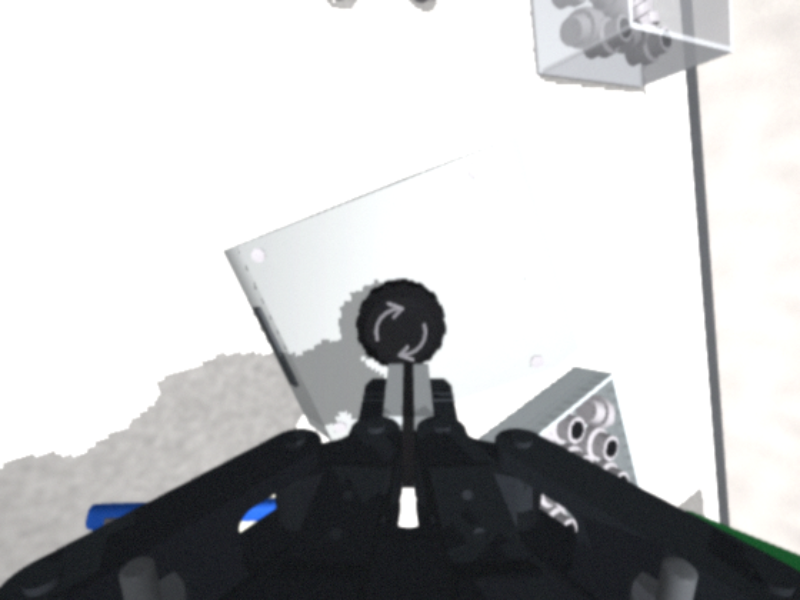

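The wrist view shows the mushroom at (400,322), within 2 mm of the model, with clockwise arrows on its head. Joint 6 is at its limit, though, so I'll fit a kinematic model to choose a better wrist posture.

```bash
cat > kin.py <<'E'
import numpy as np, itertools
from scipy.optimize import least_squares
from scipy.spatial.transform import Rotation as Rn
def fk(q,s,p):
    h,a,b,d,o1,o7,e1,e2=p
    Z=lambda t:Rn.from_euler('z',t);Y=lambda t:Rn.from_euler('y',t)
    R=Z(s[0]*q[0]+o1)*Y(q[1]);x=np.array([0,0,h])+R.apply([e1,0,a])
    R=R*Z(s[1]*q[2])*Y(q[3]);x=x+R.apply([e2,0,b])
    R=R*Z(s[2]*q[4])*Y(q[5]);x=x+R.apply([0,0,d])
    return x,R*Z(s[3]*q[6]+o7)
E
python3 - <<'E'
from kin import *
from workcell import robot
s=robot.state()
S=[([1.08150869,0.61576087,-0.01265499,1.42453993,0.00806052,1.10341034,-0.04037945],[0.28996562,-0.58107638,0.23105971],[-3.05585679,-.720161230,6.888e-4]),
([1.2,.4,-.34,1.94,-.18,.62,.41],[0.3532,-0.4026,0.2221],[2.635,1.344,0.411]),
([1.37,.55,-.91,2.31,-.4,.04,.89],[0.4296,-0.2242,0.1699],[2.068,1.803,0.756]),
(s['qpos'],s['tcp_pos'],s['tool_rot'])]
res=[]
for sg in itertools.product((1,-1),repeat=4):
  for o7 in(0,1.57,3.14,-1.57):
    def f(p):
        r=[]
        for q,x,w in S:
            X,R=fk(q,sg,p);r+=list((X-x)*5)+list((R.inv()*Rn.from_rotvec(w)).as_rotvec())
        return r
    o=least_squares(f,[.3,.4,.35,.25,0,o7,0,0]);res.append((o.cost,sg,np.round(o.x,4)))
res.sort(key=lambda r:r[0])
for r in res[:4]:print(r)
E
```

```text
(np.float64(0.0005744508205823942), (-1, -1, -1, -1), array([ 0.2407,  0.5518,  0.3776,  0.289 , -0.0309,  1.5428, -0.0054,
        0.0025]))
(np.float64(0.000574450820582419), (-1, -1, -1, -1), array([ 0.2407,  0.5518,  0.3776,  0.289 , -0.0309,  1.5428, -0.0054,
        0.0025]))
(np.float64(0.0005744508205824276), (-1, -1, -1, -1), array([ 0.2407,  0.5518,  0.3776,  0.289 , -0.0309,  1.5428, -0.0054,
        0.0025]))
(np.float64(0.0005744508205824324), (-1, -1, -1, -1), array([ 0.2407,  0.5518,  0.3776,  0.289 , -0.0309,  1.5428, -0.0054,
        0.0025]))
```

```bash
cat >> kin.py <<'E'
SG=(-1,)*4;PP=[.2407,.5518,.3776,.289,-.0309,1.5428,-.0054,.0025]
LO=np.array([-3.12,-.3,-1.34,.26,-1.36,.01,-2.84]);HI=np.array([3.12,2.06,1.32,2.42,4.5,1.98,2.84])
def G(k,a,h,tilt=0):
    from h import frame
    p0,u,l,n=frame(k);a=np.radians(a);c=p0+.065*u+h/1e3*n
    if tilt: r=Rn.from_rotvec(-l*np.radians(tilt)); z=-r.inv().apply(n); y0=r.inv().apply(u)
    else: z=-n;y0=u
    y=np.cos(a)*y0-np.sin(a)*l;return c-.022*z,Rn.from_matrix(np.stack([np.cross(y,z),y,z],1))
def ik(k,a,h,tilt,q0,lo=LO+.05,hi=HI-.05,w=.02):
    X,R=G(k,a,h,tilt)
    def f(q):
        x,r=fk(q,SG,PP);return np.r_[(x-X)*5,(r.inv()*R).as_rotvec(),w*(q-q0)*.02]
    o=least_squares(f,np.clip(q0,lo+1e-3,hi-1e-3),bounds=(lo,hi));return np.linalg.norm(o.fun[:6]),o.x
E
python3 - <<'E'
from kin import *
rng=np.random.default_rng(0)
for k,hs in(('stop',(24,10)),('dial',(12,))):
  for tilt in(0,10,20):
    for a in range(-180,180,30):
      best=[]
      for i in range(10):
        q0=LO+(HI-LO)*rng.random(7);e,q=ik(k,a,hs[-1],tilt,q0)
        if e<2e-3: best.append(q)
      if best: 
        for b in best[:3]: print(k,tilt,a,len(best),np.round(b,2))
E
```

```text
stop 0 -180 4 [ 1.11  0.69 -0.7   2.29  3.39  0.13  0.59]
stop 0 -180 4 [ 1.38  0.99 -1.28  2.29  1.85  0.52  2.18]
stop 0 -180 4 [ 0.57  0.58  0.1   2.29  4.45  0.53 -0.53]
stop 0 -150 9 [ 1.26  0.8  -0.97  2.29  2.2   0.22  1.28]
stop 0 -150 9 [ 1.38  1.   -1.29  2.29  1.85  0.53  1.67]
stop 0 -150 9 [ 1.38  1.   -1.29  2.29  1.85  0.53  1.67]
stop 0 -120 9 [ 1.3   0.84 -1.05  2.29  2.06  0.29  0.91]
stop 0 -120 9 [ 0.57  0.58  0.1   2.29  4.45  0.53 -1.57]
stop 0 -120 9 [ 1.32  0.88 -1.11  2.29  1.98  0.34  0.99]
stop 0 -90 4 [ 1.29  0.83 -1.03  2.29  2.07  0.28  0.36]
stop 0 -90 4 [ 1.38  1.   -1.29  2.29  1.85  0.53  0.62]
stop 0 -90 4 [ 0.57  0.58  0.1   2.29  4.45  0.53 -2.1 ]
stop 0 -60 5 [ 0.57  0.58  0.1   2.29  4.45  0.53 -2.62]
stop 0 -60 5 [ 1.36  0.94 -1.2   2.29  1.9   0.43  0.03]
stop 0 -60 5 [ 1.15  0.71 -0.77  2.29  2.99  0.13 -1.1 ]
stop 0 -30 4 [ 1.24  0.78 -0.93  2.29  2.28  0.2  -0.9 ]
stop 0 -30 4 [ 1.17  0.72 -0.81  2.29  2.8   0.14 -1.43]
stop 0 -30 4 [ 1.2   0.75 -0.86  2.29  2.55  0.16 -1.17]
stop 0 0 6 [ 1.33  0.89 -1.13  2.29  1.95  0.37 -1.07]
stop 0 0 6
[... 10509 characters left out ...]
.87 -2.21]
dial 20 60 5 [ 0.24  0.85 -1.09  2.    1.29  0.95 -2.76]
dial 20 60 5 [ 0.08  0.7  -0.77  1.99  1.11  0.7  -2.63]
dial 20 60 5 [-0.06  0.63 -0.53  1.99  0.95  0.56 -2.49]
dial 20 90 6 [-0.38  0.58 -0.04  1.99  0.44  0.38 -2.54]
dial 20 90 6 [-1.03  0.79  0.99  2.   -1.04  0.63 -1.15]
dial 20 90 6 [-0.78  0.64  0.55  1.99 -0.53  0.4  -1.62]
dial 20 120 7 [-0.51  0.58  0.15  1.99  0.15  0.35 -2.79]
dial 20 120 7 [-1.06  0.84  1.08  2.   -1.11  0.69 -1.61]
dial 20 120 7 [-0.77  0.63  0.54  1.99 -0.5   0.39 -2.17]
dial 20 150 8 [-0.73  0.62  0.47  1.99 -0.4   0.37 -2.79]
dial 20 150 8 [-0.43  0.58  0.03  1.99  0.34  0.37  2.79]
dial 20 150 8 [-0.43  0.58  0.03  1.99  0.34  0.37  2.79]
```

```bash
cat >> h.py <<'E'
def goal(k,a,h,tilt=0,du=0,dl=0,tipd=22,verb=True):
    # pose with a point tipd mm ahead of the TCP at height h over the panel axis; tilt (deg) = tool more upright than the panel normal
    p0,u,l,n=frame(k);r=Rn.from_rotvec(l*np.radians(tilt));z=r.apply(-n);y0=r.apply(u)
    if z[2]>-n[2]: r=r.inv();z=r.apply(-n);y0=r.apply(u)
    b=np.radians(a);y=np.cos(b)*y0-np.sin(b)*l;Gm=np.stack([np.cross(y,z),y,z],1)
    p=p0+(.065+du/1e3)*u+dl/1e3*l+h/1e3*n-tipd/1e3*z
    s=robot.state();R=Rn.from_rotvec(s['tool_rot']).as_matrix()
    print(k,a,h,tilt,'shift',np.round(R.T@(p-s['tcp_pos'])*1e3,1),'rot',np.round(np.degrees(Rn.from_matrix(R.T@Gm).as_rotvec()),1))
    if verb: print('force',np.round(s['force'],1),'w',round(s['width'],4),'q',np.round(s['qpos'],2),'t',s['time_s'],'now tip uln',np.round(1e3*np.array([(s['tcp_pos']+tipd/1e3*R[:,2]-p0-.065*u)@e for e in(u,l,n)]),1))
E
python3 -c "
from h import *
goal('stop',20,40,18)"
```

```text
stop 20 40 18 shift [ 6.8  0.7 21.3] rot [16.2 -6.5 -0.1]
force [-0.8  0.  -0.5] w 0.0003 q [ 1.26  0.6  -0.83  2.28 -1.05  0.01  1.53] t 1.45 now tip uln [ 3.8 -6.1 60.2]
```

Call:
arm_command --increments "2 0 3 6 -2.4 0 -1; 4 0 8 11 -4.5 0 -1; 6 1 14 16 -6.5 0 -1; 7 1 18 16 -6.5 0 -1; 7 1 21 16 -6.5 0 -1"

```text
time_s: 1.87
tcp_pos: [0.4619, -0.2143, 0.1311]
tool_rot: [2.239, 1.948, 0.405]
force: [0.3, 0.7, -1.5]
width: 0.0001
finger_force: 0.0
```

```bash
python3 -c "
from h import *
goal('stop',20,40,18);goal('stop',20,24,18)"
```

```text
stop 20 40 18 shift [0.7 1.8 0.7] rot [ 0.6 -0.3 -0.2]
force [ 0.3  0.7 -1.5] w 0.0001 q [ 0.46  0.48  0.07  2.14 -0.7   0.37  1.02] t 1.8667 now tip uln [-1.4  0.  41.1]
stop 20 24 18 shift [ 2.3  6.3 15.9] rot [ 0.6 -0.3 -0.2]
force [ 0.3  0.7 -1.5] w 0.0001 q [ 0.46  0.48  0.07  2.14 -0.7   0.37  1.02] t 1.8667 now tip uln [-1.4  0.  41.1]
```

Call:
arm_command --increments "1.2 2.9 4.5 0 0 0 -1; 1.6 4 8.5 0 0 0 -1; 1.9 5 11.5 0 0 0 -1; 2.1 5.8 14 0 0 0 -1; 2.1 5.8 14 0 0 0 -1"

```text
time_s: 2.28
tcp_pos: [0.4713, -0.2128, 0.1186]
tool_rot: [2.241, 1.945, 0.414]
force: [-0.4, 0.5, -0.2]
width: -0.0001
finger_force: 0.0
```

```bash
python3 -c "
from h import *
goal('stop',20,24,18)"
```

```text
stop 20 24 18 shift [1.  1.2 1.1] rot [ 0.8 -0.6 -0.4]
force [-0.4  0.5 -0.2] w -0.0001 q [ 0.48  0.51  0.04  2.14 -0.73  0.34  1.04] t 2.2833 now tip uln [-0.7 -0.4 25.4]
```

Call:
arm_command --increments "0.5 1 1.5 0 0 0 -1; 0.5 1.3 3 0 0 0 -1; 0.5 1.3 3 0 0 0 -1"

```text
time_s: 2.53
tcp_pos: [0.4747, -0.2116, 0.117]
tool_rot: [2.237, 1.947, 0.413]
force: [-0.6, -0.1, -0.1]
width: 0.0002
finger_force: 0.0
```

```bash
python3 -c "
from h import *
goal('stop',20,24,18);d=snap('wrist','w2');p0,u,l,n=frame('stop');print([proj('w2',p0+.065*u+h*n) for h in(0,.034)])
a=cv2.imread('pics/w2.png')[120:400,140:420];cv2.imwrite('pics/w2b.png',cv2.resize(np.clip(a*1.8,0,255).astype('uint8'),(600,600)))"
```

```text
stop 20 24 18 shift [-0.4 -1.4 -1.5] rot [ 0.8 -0.5 -0.2]
force [-0.6 -0.1 -0.1] w 0.0002 q [ 0.47  0.51  0.04  2.13 -0.73  0.34  1.04] t 2.5333 now tip uln [ 1.3 -0.  22. ]
[(np.float64(292.50904906500807), np.float64(236.97880459614885)), (np.float64(275.7647254334733), np.float64(265.1704375179955))]
```

View pics/w2b.png

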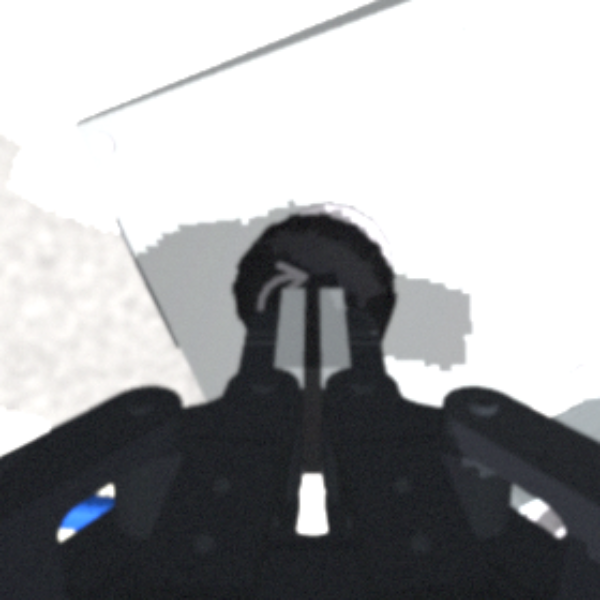

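Call:
arm_command --increments "0.2 0.6 2 0 0 0 -1; 0.2 0.6 2 0 0 0 -1"

```text
time_s: 2.75
tcp_pos: [0.4766, -0.2103, 0.1155]
tool_rot: [2.234, 1.95, 0.413]
force: [0.9, -0.3, 0.0]
width: 0.0002
finger_force: 0.0
```

Call:
arm_command --increments "0.2 0.6 2 0 0 0 -1; 0.2 0.6 2 0 0 0 -1"

```text
time_s: 2.92
tcp_pos: [0.4779, -0.2098, 0.1137]
tool_rot: [2.234, 1.951, 0.413]
force: [0.1, 0.1, 0.1]
width: -0.0003
finger_force: 0.0
```

```bash
python3 -c "
from h import *
goal('stop',20,24,18);R,t,f,cx,cy=cam('w2');p0,u,l,n=frame('stop');print([(R@(p0+.065*u+h*n)+t)[2] for h in(0.02,.027,.034)])
"
```

```text
stop 20 24 18 shift [-2.2 -3.3 -5.7] rot [ 0.8 -0.5 -0. ]
force [0.1 0.1 0.1] w -0.0003 q [ 0.47  0.52  0.03  2.13 -0.74  0.33  1.04] t 2.9167 now tip uln [ 2.3  1.  17.3]
[np.float64(0.17862293147559435), np.float64(0.1723990808060648), np.float64(0.1661752301365353)]
```

```bash
python3 -c "
from h import *
snap('side','s3');snap('wrist','w3');s=cv2.imread('pics/s3.png')[120:240,260:400];w=cv2.imread('pics/w3.png')[120:400,140:420]
w=np.clip(w.astype(float)*3,0,255).astype('uint8')
print(robot.state()['wrist_torque'])
m=np.hstack([cv2.resize(s,(467,400),interpolation=cv2.INTER_CUBIC),cv2.resize(w,(333,400))]);cv2.imwrite('pics/m3.png',np.clip(m*1.4,0,255).astype('uint8'))"
```

```text
[-0.0855206   0.29816682  0.03252722]
```

View pics/m3.png

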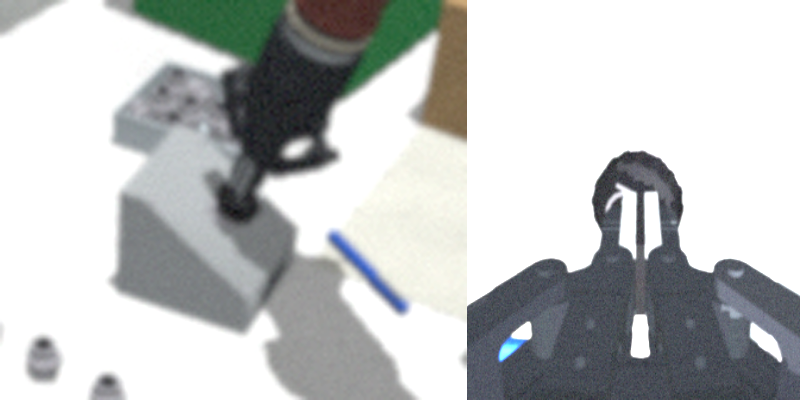

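```bash
python3 -c "
from h import *
s=robot.state();R=Rn.from_rotvec(s['tool_rot']).as_matrix()
for z in(0,.005,.01,.015,.022):print(z,proj('w3',s['tcp_pos']+R@[0,0,z]),proj('w3',s['tcp_pos']+R@[.011,0,z]),proj('w3',s['tcp_pos']+R@[-.011,0,z]))
for i in range(2): d=robot.snapshot('wrist');s=robot.state();print(s['force'],s['wrist_torque'],s['effort'])"
```

```text
0 (np.float64(284.39928280095296), np.float64(272.2825132935958)) (np.float64(284.38748273413836), np.float64(251.3334142098542)) (np.float64(284.4106180204494), np.float64(292.406351581861))
0.005 (np.float64(284.427162845002), np.float64(267.6787226373068)) (np.float64(284.4162777280101), np.float64(247.27858026296224)) (np.float64(284.4376317662835), np.float64(287.2988594541642))
0.01 (np.float64(284.4534200294343), np.float64(263.34291240198695)) (np.float64(284.4433642753286), np.float64(243.4643251858654)) (np.float64(284.4631022811181), np.float64(282.4831461945523))
0.015 (np.float64(284.4781920435862), np.float64(259.2523461500375)) (np.float64(284.46889004219923), np.float64(239.86985503286454)) (np.float64(284.48715813419597), np.float64(277.9349032009773))
0.022 (np.float64(284.5106085577207), np.float64(253.8994548626912)) (np.float64(284.502250901099), np.float64(235.1720681965096)) (np.float64(284.5186757002695), np.float64(271.97587324665625))
[ 0.35568236  1.18708562 -0.54469221] [-0.09482188  0.31204292 -0.04250383] [ 2.92532786e-05 -3.54069078e+01  2.90227449e-01 -9.74773049e+00
 -3.06163626e-01 -1.61561701e-01  2.63279098e-04]
[ 0.18244684 -0.07007292  0.07141022] [-0.03461472  0.3285564  -0.03813242] [-6.04705332e-03 -3.54138458e+01  2.93815322e-01 -9.74655569e+00
 -3.05566806e-01 -1.61093026e-01  8.40936741e-05]
```

```bash
python3 -c "
from h import *
p0,u,l,n=frame('stop')
for f,r in(('w1',range(210,246,4)),('w2',range(236,262,4)),('w3',range(236,262,4))):
    g=cv2.imread(f'pics/{f}.png',0);R,t,fl,cx,cy=cam(f);o=[]
    for v in r:
        c=np.where(g[v,200:380]<70)[0]+200
        c=c[abs(c-281)<60];o.append((v,c.min(),c.max()))
    print(f,o,[round((R@(p0+.065*u+h*n)+t)[2],4) for h in(.014,.024,.034)],[np.round(proj(f,p0+.065*u+h*n),1) for h in(.014,.024,.034)])
"
```

```text
w1 [(210, np.int64(254), np.int64(305)), (214, np.int64(252), np.int64(308)), (218, np.int64(251), np.int64(309)), (222, np.int64(250), np.int64(309)), (226, np.int64(249), np.int64(310)), (230, np.int64(250), np.int64(311)), (234, np.int64(250), np.int64(309)), (238, np.int64(251), np.int64(308)), (242, np.int64(253), np.int64(307))] [np.float64(0.2196), np.float64(0.21), np.float64(0.2004)] [array([277.8, 220.6]), array([277.2, 225.2]), array([276.6, 230.2])]
w2 [(236, np.int64(256), np.int64(317)), (240, np.int64(252), np.int64(319)), (244, np.int64(250), np.int64(321)), (248, np.int64(250), np.int64(323)), (252, np.int64(248), np.int64(323)), (256, np.int64(248), np.int64(324)), (260, np.int64(250), np.int64(324))] [np.float64(0.184), np.float64(0.1751), np.float64(0.1662)] [array([286.3, 247.5]), array([281.3, 255.9]), array([275.8, 265.2])]
w3 [(236, np.int64(257), np.int64(308)), (240, np.int64(253), np.int64(313)), (244, np.int64(250), np.int64(315)), (248, np.int64(247), np.int64(317)), (252, np.int64(247), np.int64(320)), (256, np.int64(246), np.int64(321)), (260, np.int64(244), np.int64(321))] [np.float64(0.1805), np.float64(0.1716), np.float64(0.1627)] [array([283.2, 253.2]), array([277.9, 262. ]), array([272.1, 271.9])]
```

Call:
arm_command --increments "0.2 0.6 2 0 0 0 -1; 0.2 0.6 2 0 0 0 -1"

```text
time_s: 3.28
tcp_pos: [0.4791, -0.2097, 0.112]
tool_rot: [2.234, 1.95, 0.413]
force: [-0.7, -0.5, 0.1]
width: -0.0002
finger_force: 0.0
```

Call:
arm_command --increments "0.2 0.6 2 0 0 0 -1; 0.2 0.6 2 0 0 0 -1"

```text
time_s: 3.45
tcp_pos: [0.4802, -0.2096, 0.1104]
tool_rot: [2.234, 1.95, 0.413]
force: [-0.6, -0.3, 1.2]
width: 0.0
finger_force: 1.0
```

```bash
python3 -c "
from h import *
goal('stop',20,24,18)
print(robot.state())
"
```

```text
stop 20 24 18 shift [-2.3 -4.4 -9.6] rot [ 0.8 -0.5 -0. ]
force [-0.6 -0.3  1.2] w 0.0 q [ 0.47  0.53  0.03  2.13 -0.74  0.32  1.04] t 3.45 now tip uln [ 2.3  0.8 13.3]
{'time_s': 3.45, 'qpos': array([ 0.46887169,  0.53018156,  0.02663762,  2.12786035, -0.74131779,
        0.32482972,  1.04292604]), 'joint_vel': array([ 0.00074932, -0.00447428,  0.00260809,  0.00022858,  0.00246581,
        0.0026937 , -0.00202613]), 'effort': array([-2.09206380e-01, -3.47375178e+01,  1.04573511e-01, -9.62519735e+00,
       -3.23146367e-01, -2.47698454e-01,  3.20806976e-03]), 'tcp_pos': array([ 0.48020148, -0.20955581,  0.11042577]), 'tool_rot': array([2.23410236, 1.9498987 , 0.41300869]), 'force': array([-0.61713399, -0.32988906,  1.18509463]), 'wrist_torque': array([-0.06518534,  0.40099776,  0.10057576]), 'finger_force': 1.039256842341274, 'width': 3.752079738989088e-05}
```

```bash
python3 -c "
from h import *
R=Rn.from_rotvec([2.234,1.951,.413]).as_matrix();p=np.array([.4779,-.2098,.1137])
for z in(-.02,0,.01,.022):print(z,proj('s3',p+R@[0,0,z]))
p0,u,l,n=frame('stop')
for h in(0,.014,.024,.034):print('h',h,proj('s3',p0+.065*u+h*n))
a=cv2.imread('pics/s3.png')
c=a[150:210,295:365];a2=cv2.imread('pics/side0.png')[150:210,295:365]
snap('side','s4');c2=cv2.imread('pics/s4.png')[150:210,295:365]
m=np.hstack([cv2.resize(np.clip(x*1.5,0,255).astype('uint8'),(266*1,228),interpolation=cv2.INTER_CUBIC) for x in(a2,c,c2)])
snap('wrist','w4');w=[cv2.resize(np.clip(cv2.imread(f'pics/{f}.png')[190:310,215:355].astype(float)*3.5,0,255).astype('uint8'),(399,342),interpolation=cv2.INTER_CUBIC) for f in('w3','w4')]
cv2.imwrite('pics/m4.png',np.vstack([m,np.hstack(w)]))
"
```

```text
-0.02 (np.float64(334.5461005107224), np.float64(170.7993405528684))
0 (np.float64(332.04741755804815), np.float64(175.56855449592908))
0.01 (np.float64(330.81928475803863), np.float64(177.91268065545916))
0.022 (np.float64(329.36374846044515), np.float64(180.6908498496278))
h 0 (np.float64(326.6397300286146), np.float64(183.90662278665278))
h 0.014 (np.float64(329.3946575958431), np.float64(181.59594768051755))
h 0.024 (np.float64(331.38955842893057), np.float64(179.9227393722277))
h 0.034 (np.float64(333.407481776523), np.float64(178.23022110030024))
```

View pics/m4.png

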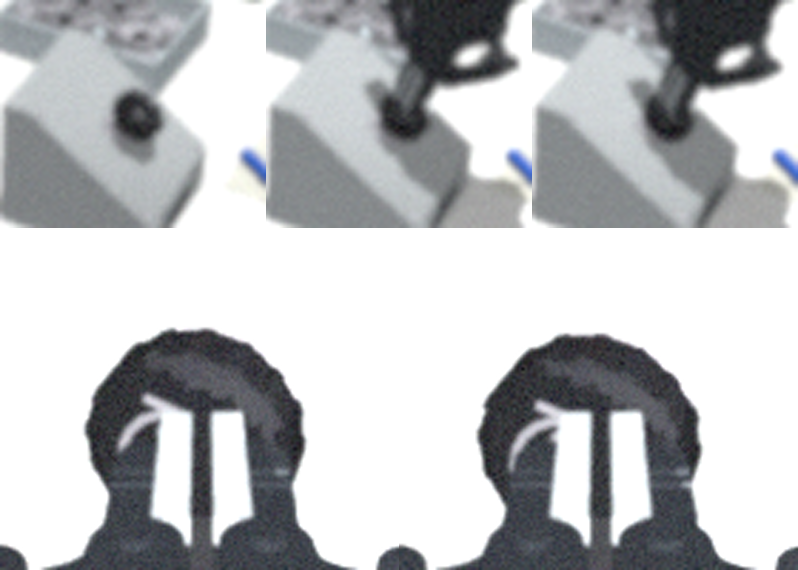

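The side and wrist views show the tips over the head, and the head size says it hasn't been pressed yet. Contact has only just begun (about 1 N), so I'll push on while watching the force.

Call:
arm_command --increments "0.4 1.2 4 0 0 0 -1; 0.4 1.2 4 0 0 0 -1"

```text
time_s: 3.72
tcp_pos: [0.4827, -0.209, 0.1068]
tool_rot: [2.234, 1.95, 0.413]
force: [-1.3, -0.1, 2.6]
width: -0.0001
finger_force: 0.7
```

Call:
arm_command --increments "0.3 1 3 0 0 0 -1; 0.3 1 3 0 0 0 -1"

```text
time_s: 3.88
tcp_pos: [0.4845, -0.2087, 0.1042]
tool_rot: [2.234, 1.95, 0.413]
force: [-1.6, 0.3, 3.6]
width: -0.0001
finger_force: 2.0
```

```bash
python3 -c "
from h import *
goal('stop',20,24,18)
s=robot.state();print(s['effort'],s['wrist_torque'],s['finger_force'])
snap('wrist','w5')
for f in('w4','w5'):
    g=cv2.imread(f'pics/{f}.png',0);print(f,[(v,)+(lambda c:(c.min(),c.max()))(np.where(g[v,230:340]<70)[0]+230) for v in range(230,268,4)])
"
```

```text
stop 20 24 18 shift [ -3.   -6.5 -16.8] rot [ 0.8 -0.5 -0. ]
force [-1.6  0.3  3.6] w -0.0001 q [ 0.47  0.55  0.02  2.12 -0.75  0.31  1.05] t 3.8833 now tip uln [2.3 0.8 5.7]
[-3.53969755e-01 -3.45535827e+01 -8.12792243e-02 -9.61301833e+00
 -3.42285298e-01 -3.62901399e-01  9.45429674e-04] [0.07972902 0.46504121 0.04562525] 1.9612742867320776
w4 [(230, np.int64(265), np.int64(296)), (234, np.int64(258), np.int64(303)), (238, np.int64(254), np.int64(307)), (242, np.int64(251), np.int64(312)), (246, np.int64(248), np.int64(314)), (250, np.int64(245), np.int64(317)), (254, np.int64(245), np.int64(319)), (258, np.int64(243), np.int64(320)), (262, np.int64(242), np.int64(320)), (266, np.int64(243), np.int64(321))]
w5 [(230, np.int64(265), np.int64(295)), (234, np.int64(258), np.int64(302)), (238, np.int64(254), np.int64(307)), (242, np.int64(251), np.int64(311)), (246, np.int64(248), np.int64(313)), (250, np.int64(245), np.int64(316)), (254, np.int64(244), np.int64(319)), (258, np.int64(243), np.int64(319)), (262, np.int64(242), np.int64(319)), (266, np.int64(243), np.int64(321))]
```

Now the spring force is rising and the head moves with the fingers. I'll continue to hard-down.

Call:
arm_command --increments "0.3 0.9 2.5 0 0 0 -1; 0.3 0.9 2.5 0 0 0 -1"

```text
time_s: 4.1
tcp_pos: [0.4856, -0.2084, 0.1027]
tool_rot: [2.235, 1.95, 0.413]
force: [-4.7, 0.0, 9.3]
width: -0.0002
finger_force: 5.0
```

Call:
arm_command --increments "0.2 0.5 1.5 0 0 0 -1; 0.2 0.5 1.5 0 0 0 -1"

```text
time_s: 4.27
tcp_pos: [0.4861, -0.2085, 0.1024]
tool_rot: [2.235, 1.949, 0.414]
force: [-8.7, 0.0, 16.8]
width: -0.0
finger_force: 9.5
```

```bash
python3 -c "
from h import *
goal('stop',20,24,18)"
```

```text
stop 20 24 18 shift [ -3.2  -7.5 -19. ] rot [ 0.9 -0.5 -0.1]
force [-8.7  0.  16.8] w -0.0 q [ 0.47  0.55  0.01  2.12 -0.75  0.31  1.05] t 4.2667 now tip uln [2.6 0.6 3.3]
```

Call:
arm_command --increments "-1 -3 -9.5 0 0 0 -1; -4 -11 -38 0 0 0 -1; -8 -23 -76 0 0 0 -0.3; -10 -29 -95 0 0 0 -0.3; -10 -29 -95 0 0 0 -0.3"

```text
time_s: 4.68
tcp_pos: [0.4291, -0.2227, 0.1851]
tool_rot: [2.232, 1.942, 0.412]
force: [-0.1, 0.1, -0.9]
width: 0.0299
finger_force: 0.0
```

```bash
cat >> h.py <<'E'
E
python3 -c "
from h import *
goal('stop',20,24,18,tipd=0.5)
goal('dial',-26,90,12,tipd=.5,verb=False)
goal('dial',154,90,12,tipd=.5,verb=False)
snap('wrist','w6');p0,u,l,n=frame('stop');R,t,fl,cx,cy=cam('w6')
g=cv2.imread('pics/w6.png',0)
for h in(0,.017,.024,.034):print(h,np.round(proj('w6',p0+.065*u+h*n),1),round((R@(p0+.065*u+h*n)+t)[2],4))
a=(g<60).astype('uint8');nn,L,S,C=cv2.connectedComponentsWithStats(a)
for i in range(1,nn):
    if S[i][4]>300: print(S[i],np.round(C[i],1))
"
```

```text
stop 20 24 18 shift [ 8.9 19.6 99.4] rot [ 1.1 -0.3 -0.2]
force [-0.1  0.1 -0.9] w 0.0299 q [ 0.45  0.35  0.16  2.15 -0.62  0.5   0.98] t 4.6833 now tip uln [  8.3  -1.3 125.3]
dial -26 90 12 shift [403.   -4.3  78.7] rot [ -4.4  -7.7 -25.9]
dial 154 90 12 shift [403.   -4.3  78.7] rot [-10.5   6.  153.6]
0 [315.7 193. ] 0.2698
0.017 [311.7 199.7] 0.2547
0.024 [309.9 202.7] 0.2485
0.034 [307.2 207.2] 0.2396
[ 289  176   52   51 1863] [314.6 200.4]
[    0   256   560   164 53540] [261.2 364. ]
```

```bash
python3 -c "
from h import *
goal('dial',-26,70,16,tipd=.5)
import kin;s=robot.state()
for h in(70,14):
  for a in(-26,-60,-90):
    for t in(16,20):
        e,q=kin.ik('dial',a,h+20,t,np.array([-.5,.6,.2,2.1,.3,.3,.3]));print(h,a,t,round(e,4),np.round(q,2))
"
```

```text
dial -26 70 16 shift [399.6   2.3  96.6] rot [ -0.5  -6.9 -25.7]
force [ 0.7  0.1 -1.8] w 0.0301 q [ 0.45  0.36  0.16  2.15 -0.62  0.5   0.98] t 4.7333 now tip uln [  16.3 -408.   117.9]
70 -26 16 0.0 [-0.76  0.44  0.37  2.08  0.06  0.37 -0.21]
70 -26 20 0.0 [-0.67  0.44  0.29  2.03  0.04  0.47 -0.16]
70 -60 16 0.0 [-0.64  0.42  0.21  2.08  0.27  0.39  0.19]
70 -60 20 0.0 [-0.55  0.43  0.12  2.03  0.2   0.48  0.27]
70 -90 16 0.0 [-0.54  0.42  0.06  2.08  0.42  0.41  0.56]
70 -90 20 0.0 [-0.45  0.43 -0.02  2.03  0.33  0.49  0.67]
14 -26 16 0.0 [-0.68  0.55  0.33  2.06  0.01  0.28 -0.13]
14 -26 20 0.0 [-0.61  0.55  0.26  2.   -0.    0.38 -0.1 ]
14 -60 16 0.0 [-0.59  0.53  0.2   2.06  0.26  0.29  0.22]
14 -60 20 0.0 [-0.5   0.54  0.11  2.    0.21  0.39  0.28]
14 -90 16 0.0 [-0.51  0.53  0.08  2.06  0.46  0.31  0.55]
14 -90 20 0.0 [-0.41  0.54 -0.02  2.    0.39  0.41  0.64]
```

Call:
arm_command --increments "40 0 0 0 -1.4 -5 -0.3; 80 0 5 0 -2.8 -10 -0.3; 120 0 10 0 -4 -15 -0.3; 160 0 15 0 -5.5 -20 -0.3; 200 0 20 0 -7 -25.7 -0.3"

```text
time_s: 5.15
tcp_pos: [0.4581, -0.0321, 0.1837]
tool_rot: [1.723, 2.28, 0.217]
force: [0.8, -0.4, 0.1]
width: 0.0298
finger_force: 0.0
```

```bash
python3 -c "
from h import *
goal('dial',-26,60,18,tipd=.5)"
```

```text
dial -26 60 18 shift [194.3  95.1  61.9] rot [ 1.   0.2 -0.9]
force [ 0.8 -0.4  0.1] w 0.0298 q [-0.28  0.3   0.35  2.27 -0.25  0.28  0.54] t 5.15 now tip uln [  14.  -216.5  119.4]
```

Call:
arm_command --increments "38 18 10 0 0 0 -0.3; 76 36 20 0 0 0 -0.3; 115 56 34 0 0 0 -0.3; 155 76 48 0 0 -0.5 -0.3; 194 95 62 1 0 -0.9 -0.3"

```text
time_s: 5.57
tcp_pos: [0.5106, 0.1623, 0.1304]
tool_rot: [1.717, 2.3, 0.193]
force: [2.0, -0.4, -0.7]
width: 0.0297
finger_force: 0.0
```

```bash
python3 -c "
from h import *
goal('dial',-26,60,18,tipd=.5)
d=snap('wrist','w7');p0,u,l,n=frame('dial')
for h in(0,.01,.032):print(h,np.round(proj('w7',p0+.065*u+h*n),1))
th=np.radians(64);b=np.cos(th)*u-np.sin(th)*l
print('tip',proj('w7',p0+.065*u+.021*n+.026*b),'mark',proj('w7',p0+.098*u),proj('w7',p0+.115*u))
a=cv2.imread('pics/w7.png')[100:340,130:450];cv2.imwrite('pics/w7b.png',cv2.resize(np.clip(a*1.6,0,255).astype('uint8'),(800,600),interpolation=cv2.INTER_CUBIC))"
```

```text
dial -26 60 18 shift [14.2  7.9  3.9] rot [-0.1  0.2 -0.2]
force [ 2.  -0.4 -0.7] w 0.0297 q [-0.78  0.54  0.49  2.1  -0.29  0.31  0.17] t 5.5667 now tip uln [  0.4 -16.2  64.1]
0 [322.1 220.9]
0.01 [319.4 223.6]
0.032 [312.5 230.4]
tip (np.float64(314.84439705978076), np.float64(268.27641959906987)) mark (np.float64(366.85093570913256), np.float64(245.9735746600876)) (np.float64(390.91275419579495), np.float64(259.43504232090305))
```

View pics/w7b.png

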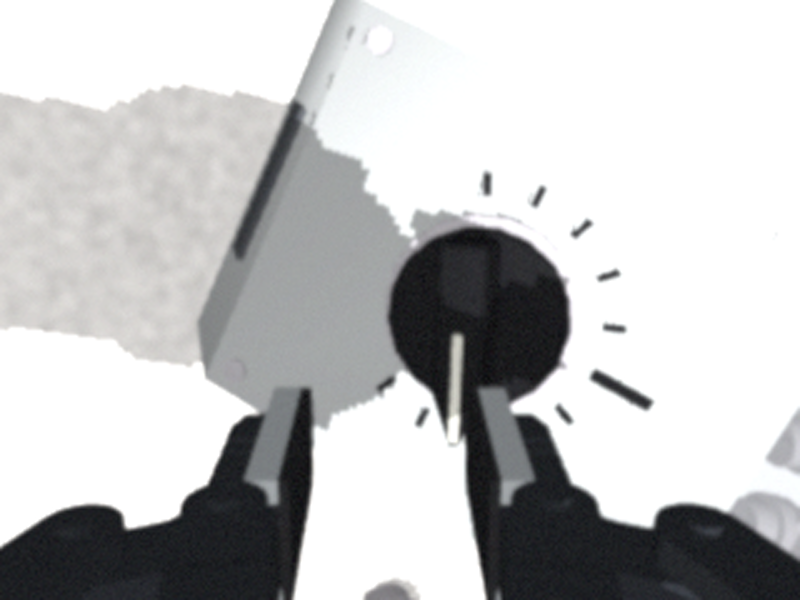

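The wrist view shows the bar parallel to the pads, with its white line at (457,335)–(454,440) and the long mark at (620,390). The grip orientation is right, so I'll centre over the dial and descend.

```bash
python3 -c "
from h import *
goal('dial',-26,45,18,tipd=.5)
goal('dial',-26,19,18,tipd=.5)"
```

```text
dial -26 45 18 shift [ 0.9  7.  16. ] rot [ 0.1 -0.2  0.6]
force [ 3.4  7.3 -1.1] w 0.0299 q [-0.79  0.55  0.48  2.09 -0.29  0.31  0.16] t 5.6167 now tip uln [-0.6 -4.  62. ]
dial -26 19 18 shift [-2.8 14.1 40.7] rot [ 0.1 -0.2  0.6]
force [ 3.4  7.3 -1.1] w 0.0299 q [-0.79  0.55  0.48  2.09 -0.29  0.31  0.16] t 5.6167 now tip uln [-0.6 -4.  62. ]
```

Call:
arm_command --increments "0 4 8 0 0 0 -0.3; 0 6 16 0 0 0 -0.3; 0 6 16 0 0 0 -0.3; 0 6 16 0 0 0 -0.3"

```text
time_s: 5.95
tcp_pos: [0.5213, 0.1579, 0.1183]
tool_rot: [1.723, 2.293, 0.192]
force: [0.0, -0.4, 0.0]
width: 0.0296
finger_force: 0.0
```

```bash
python3 -c "
from h import *
goal('dial',-26,45,18,tipd=.5)
goal('dial',-26,19,18,tipd=.5)
snap('wrist','w8');p0,u,l,n=frame('dial')
g=cv2.imread('pics/w8.png',0);print(np.round(proj('w8',p0+.065*u+.01*n),1),np.round(proj('w8',p0+.065*u+.032*n),1),np.round(proj('w8',p0+.1065*u),1))
a=(g<60).astype('uint8')
for v in range(140,260,12): c=np.where(a[v,230:420])[0]+230;print(v,(c.min(),c.max()) if len(c) else '')
"
```

```text
dial -26 45 18 shift [17.8  6.6  3.2] rot [-0.1  0.3 -0.5]
force [ 0.  -0.4  0. ] w 0.0296 q [-0.74  0.57  0.46  2.09 -0.3   0.29  0.18] t 5.95 now tip uln [  2.7 -18.9  47.6]
dial -26 19 18 shift [14.5 13.9 27.9] rot [-0.1  0.3 -0.5]
force [ 0.  -0.4  0. ] w 0.0296 q [-0.74  0.57  0.46  2.09 -0.3   0.29  0.18] t 5.95 now tip uln [  2.7 -18.9  47.6]
[313.  222.4] [304.6 229.8] [377.6 253.5]
140 (np.int64(235), np.int64(236))
152 (np.int64(230), np.int64(234))
164 (np.int64(318), np.int64(318))
176 (np.int64(339), np.int64(339))
188 (np.int64(305), np.int64(358))
200 (np.int64(285), np.int64(343))
212 (np.int64(278), np.int64(350))
224 (np.int64(277), np.int64(354))
236 (np.int64(279), np.int64(353))
248 (np.int64(285), np.int64(347))
```

Call:
arm_command --increments "8 4 2 0 0 0 -0.3; 16 8 3 0 0 0 -0.3; 15 10 11 0 0 0 -0.3; 14 13 19 0 0 0 -0.3; 13 15 26 0 0 0 -0.3"

```text
time_s: 6.42
tcp_pos: [0.5402, 0.1756, 0.0959]
tool_rot: [1.719, 2.296, 0.196]
force: [0.1, -0.5, -0.9]
width: 0.03
finger_force: 0.0
```

Call:
arm_command --increments "0 0 0 0 0 0 -0.3; 0 0 0 0 0 0 -0.3"

```text
time_s: 6.58
tcp_pos: [0.5396, 0.1745, 0.0959]
tool_rot: [1.721, 2.295, 0.194]
force: [0.3, 0.2, 0.2]
width: 0.0296
finger_force: 0.0
```

```bash
python3 -c "
from h import *
goal('dial',-26,19,18,tipd=.5)"
```

```text
dial -26 19 18 shift [ 0.3 -1.9  2.1] rot [-0.   0.3 -0.4]
force [0.3 0.2 0.2] w 0.0296 q [-0.73  0.63  0.43  2.05 -0.32  0.27  0.18] t 6.5833 now tip uln [ 2.4  0.5 20.4]
```

Call:
arm_command --increments "0 -1 0 0 0 0 -0.58; 0 -1 0 0 0 0 -0.58; 0 -1 0 0 0 0 -0.58" --force 20

```text
time_s: 6.83
tcp_pos: [0.5376, 0.1743, 0.0959]
tool_rot: [1.721, 2.296, 0.193]
force: [-0.7, -0.8, -1.6]
width: 0.0181
finger_force: 1.0
```

```bash
python3 -c "
from h import *
goal('dial',-26,19,18,1,tipd=.5)
goal('dial',-58,19,18,1,tipd=.5,verb=False)"
```

```text
dial -26 19 18 shift [-0.4  0.9  2.4] rot [-0.1  0.3 -0.4]
force [-0.7 -0.8 -1.6] w 0.0181 q [-0.73  0.63  0.43  2.05 -0.32  0.27  0.18] t 6.8333 now tip uln [ 0.8  0.  21.6]
dial -58 19 18 shift [-0.4  0.9  2.4] rot [ -0.2   0.2 -32.4]
```

Call:
arm_command --increments "0 0.5 0 0 0 -6.4 -0.58; 0 0.5 0.5 0 0 -12.8 -0.58; 0 0.5 1 0 0 -19.2 -0.58; 0 0.5 1 0 0 -25.6 -0.58; 0 0.5 1 0 0 -32 -0.58"

```text
time_s: 7.25
tcp_pos: [0.5356, 0.1742, 0.0943]
tool_rot: [1.008, 2.669, 0.073]
force: [-5.4, -1.0, 2.2]
width: 0.0178
finger_force: 2.5
```

```bash
python3 -c "
from h import *
goal('dial',-90,20,18,1,tipd=.5)"
```

```text
dial -90 20 18 shift [-2.4  2.   0.4] rot [ -0.5  -0.2 -32.1]
force [-5.4 -1.   2.2] w 0.0178 q [-0.66  0.61  0.32  2.05 -0.07  0.26  0.5 ] t 7.25 now tip uln [-1.8 -0.4 21.4]
```

Call:
arm_command --increments "-0.5 0.5 0 0 0 -6.4 -0.58; -1 1 0 0 0 -12.8 -0.58; -1.5 1.5 0 0 0 -19.2 -0.58; -1.5 1.5 0 0 0 -25.6 -0.58; -1.5 1.5 0 0 0 -32 -0.58"

```text
time_s: 7.67
tcp_pos: [0.5398, 0.1738, 0.0956]
tool_rot: [0.234, 2.837, -0.043]
force: [-1.8, -1.7, -0.5]
width: 0.018
finger_force: 1.2
```

Call:
arm_command --increments "0 0 0 0 0 0 -1; 0 0 0 0 0 0 -1; 0 0 0 0 0 0 -1; 0 0 0 0 0 0 -1"

```text
time_s: 8.0
tcp_pos: [0.5397, 0.1717, 0.0959]
tool_rot: [0.246, 2.836, -0.046]
force: [-4.8, -4.9, 3.8]
width: 0.0116
finger_force: 23.3
```

```bash
python3 -c "
from h import *
goal('dial',-90,20,18,1,tipd=.5)"
```

```text
dial -90 20 18 shift [1.8 2.3 0.7] rot [-0.6 -0.  -0.6]
force [-4.8 -4.9  3.8] w 0.0116 q [-0.59  0.6   0.22  2.04  0.17  0.27  0.82] t 8.0 now tip uln [ 2.9 -2.3 20.1]
```

Width is 11.6 mm, so the bar is squeezed in line with the mark. Next: open and retreat.

Call:
arm_command --increments "0 1 0 0 0 0 -0.3; 0 1 0 0 0 0 -0.3; 0 1 0 0 0 0 -0.3"

```text
time_s: 8.25
tcp_pos: [0.5425, 0.1775, 0.0966]
tool_rot: [0.239, 2.831, -0.035]
force: [0.2, 0.3, 0.8]
width: 0.0295
finger_force: 0.0
```

```bash
python3 -c "
from h import *
goal('dial',-90,90,18,1,tipd=.5)"
```

```text
dial -90 90 18 shift [ 25.   -4.2 -65.9] rot [-0.1  0.3 -0.4]
force [0.2 0.3 0.8] w 0.0295 q [-0.59  0.6   0.22  2.04  0.17  0.27  0.81] t 8.25 now tip uln [ 4.7  3.9 19.7]
```

Call:
arm_command --increments "3 0 -12 0 0 0 -0.3; 11 -2 -36 0 0 0 -0.3; 24 -4 -66 0 0 0 -0.3; 26 -4 -72 0 0 0 -0.3; 26 -4 -72 0 0 0 -0.3"

```text
time_s: 8.67
tcp_pos: [0.4954, 0.1818, 0.1595]
tool_rot: [0.237, 2.83, -0.033]
force: [1.1, -0.0, -0.9]
width: 0.0299
finger_force: 0.0
```

```bash
python3 -c "
from h import *
goal('dial',-90,90,18,1,tipd=.5)
snap('wrist','w9');snap('side','s9');p0,u,l,n=frame('dial')
pts=[proj('w9',p0+.065*u+.032*n),proj('w9',p0+.065*u+.032*n+.026*u),proj('w9',p0+.098*u),proj('w9',p0+.115*u)];print(np.round(pts,1))
a=cv2.imread('pics/w9.png')[100:340,130:450];a=cv2.resize(np.clip(a*1.8,0,255).astype('uint8'),(480,360),interpolation=cv2.INTER_CUBIC)
s=cv2.imread('pics/s9.png')[155:275,182:345];s=cv2.resize(np.clip(s*1.3,0,255).astype('uint8'),(480,353),interpolation=cv2.INTER_CUBIC)
cv2.imwrite('pics/m9.png',cv2.resize(np.hstack([a[:353],s]),(800,294)))"
```

```text
dial -90 90 18 shift [-1.3 -0.6  8.2] rot [ 0.   0.3 -0.3]
force [ 1.1 -0.  -0.9] w 0.0299 q [-0.68  0.45  0.25  2.09  0.18  0.38  0.78] t 8.6667 now tip uln [ 2.2  0.6 98.2]
[[285.2 253.2]
 [285.4 290.8]
 [285.5 290.7]
 [285.6 312.3]]
```

View pics/m9.png

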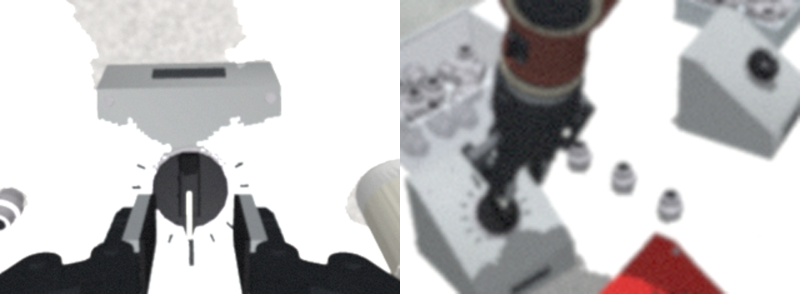

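The pointer lies exactly along the long mark. All ten pictures are used, so from here I'll check the head numerically and plan the mushroom grip.

```bash
python3 -c "
from h import *
for f in('side0','s9'):
    g=cv2.imread(f'pics/{f}.png',0)[165:200,312:350];m=g<55;ys,xs=np.where(m);print(f,m.sum(),xs.mean()+312,ys.mean()+165,ys.min()+165,ys.max()+165,xs.min()+312,xs.max()+312)
goal('stop',-112,90,18,2,tipd=.5)
import kin
for h in(90,10):
  for a in(-112,-90,-67):
    e,q=kin.ik('stop',a,h+20,18,np.array([.8,.6,-.5,2.1,.5,.4,1.3]));print(h,a,round(e,4),np.round(q,2))
"
```

```text
side0 96 330.53125 180.65625 175 186 326 336
s9 86 329.1046511627907 181.5581395348837 176 187 324 334
stop -112 90 18 shift [ -13.  -402.1    9.3] rot [ -6.5  -1.  -42.9]
force [ 0.5 -0.1 -0. ] w 0.0298 q [-0.68  0.45  0.25  2.09  0.18  0.38  0.78] t 8.7667 now tip uln [116.1 378.7  16.2]
90 -112 0.0 [ 1.31  0.54 -1.06  2.12  0.58  0.55  2.08]
90 -90 0.0 [ 1.26  0.5  -0.95  2.12  0.45  0.51  1.83]
90 -67 0.0 [ 1.18  0.46 -0.83  2.12  0.31  0.49  1.57]
10 -112 0.0 [ 1.06  0.64 -0.82  2.11  0.74  0.41  1.91]
10 -90 0.0 [ 1.01  0.61 -0.73  2.11  0.61  0.37  1.65]
10 -67 0.0 [ 0.95  0.58 -0.64  2.11  0.47  0.34  1.39]
```

Call:
arm_command --increments "0 -40 -10 -0.6 0 -4 0; -2 -80 -20 -1.2 0 -8 0.2; -4 -120 -20 -1.8 0 -12 0.4; -6 -160 -20 -2.4 0 -17 0.4; -8 -200 -20 -3 -0.5 -21 0.4"

```text
time_s: 9.18
tcp_pos: [0.4654, -0.0093, 0.1781]
tool_rot: [-0.274, 2.829, -0.043]
force: [0.7, -0.5, -0.2]
width: 0.0595
finger_force: 0.0
```

```bash
python3 -c "
from h import *
goal('stop',-112,90,18,2,tipd=.5)"
```

```text
stop -112 90 18 shift [  68.  -199.5   18. ] rot [ -3.6  -0.8 -22.6]
force [ 0.7 -0.5 -0.2] w 0.0595 q [ 0.05  0.31 -0.11  2.24  0.17  0.29  1.56] t 9.1833 now tip uln [ 70.3 199.5  73.2]
```

Call:
arm_command --increments "13 -38 2 -0.7 -0.1 -4.5 0.4; 26 -76 4 -1.4 -0.3 -9 0.4; 39 -115 7 -2 -0.4 -13.5 0.4; 53 -155 10 -2.8 -0.6 -18 0.4; 66 -195 14 -3.6 -0.8 -22.6 0.4"

```text
time_s: 9.6
tcp_pos: [0.4462, -0.1812, 0.1601]
tool_rot: [-0.84, 2.717, -0.032]
force: [2.0, 0.5, -1.2]
width: 0.0599
finger_force: 0.0
```

Call:
arm_command --increments "0 0 0 0 0 0 0.4; 0 0 0 0 0 0 0.4; 0 0 0 0 0 0 0.4"

```text
time_s: 9.85
tcp_pos: [0.4457, -0.1812, 0.1597]
tool_rot: [-0.827, 2.724, -0.032]
force: [-0.3, 0.2, -0.4]
width: 0.06
finger_force: 0.0
```

```bash
python3 -c "
from h import *
goal('stop',-112,60,18,2,tipd=.5)
snap('wrist','wa');p0,u,l,n=frame('stop');g=cv2.imread('pics/wa.png',0)
for h in(.02,.027):print(h,np.round(proj('wa',p0+.065*u+h*n),1),np.round(proj('wa',p0+.075*u+h*n),1),np.round(proj('wa',p0+.065*u+.01*l+h*n),1))
a=(g<60).astype('uint8');nn,L,S,C=cv2.connectedComponentsWithStats(a)
for i in range(1,nn):
    if S[i][4]>300: print(S[i],np.round(C[i],1))
"
```

```text
stop -112 60 18 shift [ 15.2 -32.5  32.4] rot [ 0.1 -0.  -0.5]
force [-0.3  0.2 -0.4] w 0.06 q [ 0.86  0.44 -0.55  2.17  0.17  0.35  2.38] t 9.85 now tip uln [14.1 35.8 90.1]
0.02 [234.1 218.6] [229. 232.] [247.7 223.6]
0.027 [233.7 218.7] [228.4 232.6] [247.6 223.8]
[150   0  73  59 304] [186.6  27.9]
[236 117  59  28 439] [265.2 130.1]
[ 201  190   59   58 2414] [230.2 218.1]
[    0   260   560   160 44660] [284.7 367.3]
```

```bash
python3 -c "
from h import *
goal('stop',-112,50,18,1.5,-2,tipd=.5,verb=False)
goal('stop',-112,9,18,1.5,-2,tipd=.5,verb=False)"
```

```text
stop -112 50 18 shift [ 15.3 -36.6  42.1] rot [ 0.1  0.  -0.2]
stop -112 9 18 shift [  3.6 -41.4  81.1] rot [ 0.1  0.  -0.2]
```

Call:
arm_command --increments "5 -12 10 0 0 0 0.4; 10 -25 20 0 0 0 0.4; 15 -36 30 0 0 0 0.4; 15 -37 42 0 0 0 0.4; 15 -37 42 0 0 0 0.4"

```text
time_s: 10.32
tcp_pos: [0.4673, -0.2133, 0.1189]
tool_rot: [-0.841, 2.72, -0.03]
force: [-0.0, 1.3, -0.1]
width: 0.0597
finger_force: 0.0
```

Call:
arm_command --increments "-2 -1 8 0 0 0 0.4; -5 -2 16 0 0 0 0.4; -7 -3 24 0 0 0 0.4; -9 -4 31 0 0 0 0.4; -9 -4 31 0 0 0 0.4"

```text
time_s: 10.73
tcp_pos: [0.4852, -0.2118, 0.0927]
tool_rot: [-0.836, 2.721, -0.033]
force: [0.1, 1.1, -0.1]
width: 0.06
finger_force: 0.0
```

```bash
python3 -c "
from h import *
goal('stop',-112,9,18,1.5,-2,tipd=.5)"
```

```text
stop -112 9 18 shift [-1.9 -0.2  7.6] rot [ 0.1  0.  -0.1]
force [ 0.1  1.1 -0.1] w 0.06 q [ 0.77  0.6  -0.43  2.11  0.25  0.24  2.37] t 10.7333 now tip uln [ 2.1 -2.5 16.8]
```

Call:
arm_command --increments "-1 0 4 0 0 0 0.4; -2 0 7 0 0 0 0.4; -2 0 7 0 0 0 0.4"

```text
time_s: 10.98
tcp_pos: [0.4881, -0.2112, 0.0872]
tool_rot: [-0.834, 2.721, -0.034]
force: [-0.2, -0.3, -0.2]
width: 0.0601
finger_force: 0.0
```

Call:
arm_command --increments "0 0 0 0 0 0 -0.2; 0 0 0 0 0 0 -0.2; 0 0 0 0 0 0 -0.2; 0 0 0 0 0 0 -0.2" --force 40

```text
time_s: 11.32
tcp_pos: [0.4869, -0.2104, 0.0874]
tool_rot: [-0.835, 2.723, -0.032]
force: [-2.8, 3.1, 3.1]
width: 0.0389
finger_force: 39.7
```

```bash
python3 -c "
from h import *
goal('stop',-112,9,18,1.5,-2,tipd=.5)
s=robot.state();print('ff',s['finger_force'])
R=Rn.from_rotvec(s['tool_rot']).as_matrix();p0,u,l,n=frame('stop')
c=s['tcp_pos'];c=c-0  # axis through present grip centre
for th in(9,18,27,36,45):
    w=-n*np.radians(th);Q=Rn.from_rotvec(w);ax=p0+.065*u
    # axis through grip point ~10 mm behind tip
    g=s['tcp_pos']+R@[0,0,-.008]
    print(th,np.round(1e3*R.T@(Q.apply(s['tcp_pos']-g)+g-s['tcp_pos']),1),np.round(np.degrees(R.T@w),1))
"
```

```text
stop -112 9 18 shift [-1.3 -1.   2. ] rot [ 0.2 -0.1 -0.2]
force [-2.8  3.1  3.1] w 0.0389 q [ 0.76  0.61 -0.42  2.11  0.25  0.23  2.37] t 11.3167 now tip uln [ 0.6 -1.5 11.4]
ff 39.67420220375061
9 [-0.2  0.3 -0. ] [-2.6 -1.1  8.6]
18 [-0.4  0.7 -0. ] [-5.2 -2.1 17.1]
27 [-0.7  0.9 -0.1] [-7.8 -3.2 25.7]
36 [-1.   1.2 -0.1] [-10.4  -4.2  34.2]
45 [-1.3  1.4 -0.2] [-13.   -5.3  42.8]
```

Call:
arm_command --increments "-0.2 0.2 0 -1.9 -0.8 6.3 -0.2; -0.3 0.5 0 -3.8 -1.6 12.6 -0.2; -0.5 0.7 0 -5.7 -2.4 19 -0.2; -0.7 0.9 0 -7.7 -3.1 25.3 -0.2; -0.9 1.1 0 -9.6 -3.9 31.6 -0.2"

```text
time_s: 11.73
tcp_pos: [0.4872, -0.21, 0.0876]
tool_rot: [-0.088, 2.817, 0.338]
force: [-3.8, 0.8, 2.3]
width: 0.0383
finger_force: 40.0
```

```bash
python3 -c "
from h import *
goal('stop',-78,9,18,1.5,-2,tipd=.5)
s=robot.state();print('ff',s['finger_force'],s['wrist_torque'])
R=Rn.from_rotvec(s['tool_rot']).as_matrix();p0,u,l,n=frame('stop')
for th in(6,14): print(th,np.round(np.degrees(R.T@(-n*np.radians(th))),1))
"
```

```text
stop -78 9 18 shift [-1.3 -1.   1.9] rot [10.3  0.8  1.8]
force [-3.8  0.8  2.3] w 0.0383 q [ 0.94  0.68 -0.56  2.04 -0.05  0.36  2.19] t 11.7333 now tip uln [ 1.  -1.1 11.3]
ff 39.95504558086395 [-0.03376953  0.99745021  0.23360781]
6 [-1.7 -0.7  5.7]
14 [-4.  -1.6 13.3]
```

Call:
arm_command --increments "-0.2 0.2 0 -1.8 -0.8 6.2 -0.2; -0.4 0.4 0 -3.6 -1.5 12.4 -0.2; -0.4 0.4 0 -4 -1.6 13.3 -0.2; -0.4 0.4 0 -4 -1.6 13.3 -0.2"

```text
time_s: 12.07
tcp_pos: [0.4874, -0.2099, 0.0874]
tool_rot: [0.221, 2.792, 0.482]
force: [-4.5, 0.6, 1.3]
width: 0.0386
finger_force: 40.3
```

Call:
arm_command --increments "0 0 0 0 0 0 0.4; 0 0 0 0 0 0 0.4; 0 0 0 0 0 0 0.4; 0 0 0 0 0 0 0.4"

```text
time_s: 12.4
tcp_pos: [0.4894, -0.2101, 0.0881]
tool_rot: [0.22, 2.789, 0.479]
force: [-0.0, -0.4, -0.3]
width: 0.06
finger_force: 0.0
```

```bash
python3 -c "
from h import *
goal('stop',-65,9,18,1.5,-2,tipd=.5)
s=robot.state();R=Rn.from_rotvec(s['tool_rot']).as_matrix();p0,u,l,n=frame('stop')
print(np.round(80*R.T@n,1))"
```

```text
stop -65 9 18 shift [ 0.9 -1.   1.7] rot [14.2 -0.3  1.8]
force [-0.  -0.4 -0.3] w 0.06 q [ 1.    0.71 -0.6   2.03 -0.16  0.37  2.11] t 12.4 now tip uln [ 3.1 -1.7 10.5]
[ 22.8   9.3 -76.1]
```

Now retreat along the panel normal and check the head.

Call:
arm_command --increments "5 2 -15 0 0 0 0.4; 11 4 -38 0 0 0 0.4; 23 9 -76 0 0 0 0.4; 29 12 -98 0 0 0 0.4; 29 12 -98 0 0 0 0.4"

```text
time_s: 12.82
tcp_pos: [0.4311, -0.2245, 0.1752]
tool_rot: [0.223, 2.788, 0.472]
force: [-0.1, -0.6, -0.5]
width: 0.0595
finger_force: 0.0
```

Call:
arm_command --increments "-20 -30 -20 0 0 0 0.4; -20 -60 -30 0 0 0 0.4; -20 -60 -30 0 0 0 0.4; -20 -60 -30 0 0 0 0.4"

```text
time_s: 13.15
tcp_pos: [0.4346, -0.2937, 0.1829]
tool_rot: [0.227, 2.79, 0.479]
force: [0.3, 0.4, -0.1]
width: 0.0602
finger_force: 0.0
```

```bash
python3 -c "
from h import *
goal('stop',-65,9,18,1.5,-2,tipd=.5)
for n in('side','top','wrist'): snap(n,n+'b')
for f in('side0','s9','sideb'):
    g=cv2.imread(f'pics/{f}.png',0)[165:200,312:350];m=g<55;ys,xs=np.where(m);print(f,m.sum(),xs.mean()+312,ys.mean()+165)
p0,u,l,n=frame('stop');g=cv2.imread('pics/wristb.png',0)
for h in(.013,.02,.027,.034):print(h,np.round(proj('wristb',p0+.065*u+h*n),1))
a=(g<60).astype('uint8');nn,L,S,C=cv2.connectedComponentsWithStats(a)
for i in range(1,nn):
    if S[i][4]>300: print(S[i],np.round(C[i],1))
A=cv2.imread('pics/top0.png').astype(int);B=cv2.imread('pics/topb.png').astype(int)
for nm,(x,y) in dict(c0=(271,171),c1=(272,197),c2=(272,225),phone=(105,235),pen=(392,257),bottle=(125,140),bin=(256,95),tray=(426,157)).items():
    print(nm,round(abs(A-B)[y-12:y+12,x-12:x+12].mean(),1))
"
```

```text
stop -65 9 18 shift [ -8.5  49.5 129.5] rot [14.2 -0.3  1.5]
force [ 0.3  0.4 -0.1] w 0.0602 q [ 1.24  0.58 -0.66  1.9  -0.16  0.7   2.21] t 13.15 now tip uln [ -0.9 -71.8 129. ]
side0 96 330.53125 180.65625
s9 86 329.1046511627907 181.5581395348837
sideb 95 330.5157894736842 180.70526315789473
0.013 [340.3 211.9]
0.02 [342.7 211.8]
0.027 [345.2 211.7]
0.034 [347.9 211.7]
[173 134  15  40 418] [180.1 155.2]
[ 316  190   51   49 1657] [340.7 214.1]
[    0   260   560   160 45487] [277.3 366.9]
c0 3.4
c1 3.4
c2 3.4
phone 3.1
pen 5.8
bottle 3.3
bin 3.3
tray 3.5
```

The head is back at its original fully-out position, the other items haven't moved, and the arm is clear.

```bash
python3 -c "
from workcell import robot
print(robot.close_job())"
```

```text
the job is handed in; nothing more can be done
None
```

I latched the mushroom, turned the dial to the long mark, then twisted the mushroom free. I handed the job in at about 13 s; final images show it fully out and nothing else moved, but no verdict came back.

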